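# Put bearing rings on a book press screw and wind its platen down

### The arm

A 7-joint arm with a two-finger parallel gripper is mounted at the origin on the work surface. World frame = base frame: x ahead of the robot, y to its left, z up, the work surface at z = 0. Lengths are in mm, angles in rad, forces in N, time in s.
With the tool pointing down it reaches from about 400 to 925 mm from the base axis. Payload 4.1 kg.
Tool frame: the origin (TCP) lies between the finger pads; the fingertips stand 19 mm ahead of it and the grasp point (between the pads) is the TCP (arm.tcp_to_tips is the distance from the TCP to the fingertips, in mm); z points along the fingers, x is the direction in which the jaws open and shut, and the axes are right-handed (so a half turn about z gives the same grasp; the last joint's range is limited). The gripper opens to 85 mm and grips with 20 to 120 N. Pads are 22 mm wide; open, the fingers measure 114 mm over their backs; the gripper's body (76 mm by 85 mm) begins 54 mm behind the grasp point. The pads swing forward as they close: fully open they stand 13 mm farther back than shut.
Start: joints at [1.017, 0.398, 0.045, 1.537, -0.019, 1.207, -0.051], TCP at [285.573, -583.942, 250.347] pointing down, gripper open.
Joint ranges: [-2.82, 2.82], [-0.49, 2.23], [-1.37, 1.46], [0, 2.46], [-1.36, 4.5], [0.23, 2], [-2.94, 2.94]. Speed limits (rad/s): [2.57, 2.57, 3.14, 3.14, 3.14, 3.14, 3.14].

### API

Orientations are given as a rotation vector (axis times angle).
In Python, from plant import arm gives the robot as it stands.
- The arm moves only by the tool servo_tool, never from a script. Its argument "plan" is a list of rows, each a list of 7 numbers: the shift along the tool's x, y, z each as a share of 400 mm, from -1 to 1, then the turn, a rotation vector about the tool's x, y, z each as a share of 360 degrees, from -1 to 1, then the opening, from -1 (shut) to 1 (fully open), so that 0 is half open. A call has 1 to 8 rows; each row is the pose to reach, as a shift and turn from the pose commanded when the call began, along the tool's axes at that moment, turning the shorter way round; what a row does not reach only later rows make up. A row lasts 1/8 s, in which the tool goes at most 62.5 mm and 10.7 degrees, less where a joint would pass 70% of its speed; a pose out of reach is approached as far as the arm can. A call with a number of a shift or a turn outside -1 to 1 is refused whole. A call with a gripper value outside its range is refused whole. The fingers move at their own pace and stop on an object; "force" is the grip in N (left out, the last holds). Time passes only in rows, so rows that repeat a pose let the fingers close. It gives the time, the measured TCP pose, the force and the opening at its end, in the units of the state.
- arm.get_state(): the state, without advancing time (a new reading comes with each control period).
- arm.capture(name): name is "scene" or "top" or "wrist"; returns a dict with "img" (384x512x3 uint8, blue, green, red), "z_map" (384x512 float32, mm along the optical axis (not along the pixel's ray), 0 where there is no reading), "vfov" (degrees; the focal length in pixels is half the picture's height over the tangent of half this angle, whatever the lens; pixels are square), "cx", "cy" (the principal point, pixels), "R" (3x3) and "t" (3): a world point X has camera coordinates R X + t. Camera axes: x right, y down, z forward; pixel columns grow to the right and rows downward; lengths in mm; the calibration is good to about 2 mm. The wrist camera is an equidistant fisheye: a pixel r from the principal point sees the ray r / f radians off the axis. A picture is of the moment at which its call begins.
- arm.hand_in(): hands the job in, once; it reports no verdict.
Trained networks look in a picture, given as the dict that the camera call returned (one of the last four; its "shot" number tells which), for a name from the list of things; names that differ only in an ending like _2 or _b are one class to them, and where a whole thing is asked for, a point or a joint stands for the part that bears it (a point fixed in the world has none). Each returns a list of dicts, best first, with "p" (0 to 1); they miss things now and then, are a little off and sometimes report something else, mostly with a low value. They report only what shows in the picture. A call takes as long as a camera call.
- arm.look_for(query, picture): "at" ([x, y, z] in mm, in the coordinates of the camera as it stood for that picture, good to about 4 mm: the middle of the surface that is visible of it).
- arm.masks_of(query, picture): "region" (384x512 bool, what is visible of it).
- arm.place_of(query, picture): "at" ([x, y, z] in mm, in the coordinates of the camera as it stood for that picture, good to about 4 mm: a listed point, or the origin of a listed thing).
The state is a dict: "clock": time; "q": joint angles; "qvel": joint speeds; "effort": joint torques, N m; "ee_pos": TCP position; "tool_rot": TCP orientation; "contact_force": force on the tool from outside, world axes, zero at the start; "wrist_torque": the same for the moment, N m; "finger_gap": finger opening in mm.
Only numpy, scipy, OpenCV 4.12 (cv2) and the standard library are available. Lean on these libraries where they do the work, as an engineer would, in place of code of your own. Each camera call takes 0.05 s, during which the arm holds its last target.

### The job

The screw of the green book press has been stripped for greasing and only its black thrust ring is back on: put the other two rings on the spindle above it, wider bore first (brass bush, then bright steel washer), each fully home. Then fit the crank fully down on the screw's square end and wind it clockwise, seen from above, a turn or so, until the platen is down on the board over the book. Let go, and leave everything else on the table where it is.

Things in the scene. Friction and masses are not known exactly. Their poses are not given: they have to be found in the camera images.
- press: green steel bench book press, fixed, base 210 x 300 mm; origin on the table, on the screw's vertical axis; z up, y along the bridge. Bridge 62 mm deep (x), 296 mm long (y), top at 150 mm; column nuts 126 mm either side of it stand 19 mm above it. On its middle a green boss, 76 mm across, 6 mm high, from which the bright stepped spindle rises. A book between plywood boards lies under the platen.
- spindle_base (a point): point on the spindle's axis on the boss's top, 156 mm above the table. Above it: black thrust ring, 58 mm outside, to 18 mm, already on and fast; journal 26 mm thick to 37 mm, for the bush; 20 mm thick to 51 mm, for the washer; square end 14 x 14 mm to 73 mm, tapered to its tip at 76.5 mm; shoulders chamfered. Undersides when home: bush 18 mm, washer 38 mm, crank hub 52 mm. Axes as the press.
- square_tip (a point): tip of the square end, on the axis, 76.5 mm above spindle_base; its axes turn with the screw and lie square to the four flats (its x axis is normal to one flat)
- screw (a joint): turn of the screw in rad, growing clockwise seen from above; 0 to 9.0, where the platen rests on the board and the screw stops. Turns with light friction (0.06 N m) and stays where it is left. The screw only rotates, it does not rise or sink.
- platen (a joint): descent of the platen in m, 0.0015 per rad of the screw (9.4 mm a turn): 0 fully up, 0.0135 resting on the board over the book
- mat: dark green cutting mat, fixed, 300 x 220 x 3 mm, to the left of the press, on which the rings lie flat; origin at the middle of its underside, x along its length
- bush: brass ring, 46 mm outside, 28 mm bore, 20 mm high, 0.14 kg; origin at the centre of its underside, z along its axis
- washer: bright steel thick washer, 40 mm outside, 22 mm bore, 14 mm high, 0.09 kg; origin at the centre of its underside, z along its axis
- crank: dark steel crank, about 0.38 kg, lying on the table right of the press, red grip upward. Origin at the centre of the hub's underside; z up, x from hub along the arm. Hub: block 36 (x) x 34 (y) x 28 mm high with a square through hole 15.6 x 15.6 mm, sides along x and y. Arm: bar 22 mm wide, 12 mm thick, level with the hub's underside, out to x = 83 mm. Goes on in any quarter turn.
- grip_mid (a point): middle of the crank's red round grip: 22 mm thick, from 15.5 to 69.5 mm above the crank's underside, this point 45.5 mm above it; its axis is parallel to z at x = 70 mm of the crank, and it spins freely on its pin
- grease_tin: yellow round tin, 68 mm across, 50 mm high; stands or lies loose as a bystander, leave it
- glue_bottle: white bottle with blue cap, 56 mm across, 130 mm high; stands or lies loose as a bystander, leave it
- screwdriver: red-handled screwdriver, 200 mm long; stands or lies loose as a bystander, leave it
- spanner: steel spanner lying flat, 180 mm long; stands or lies loose as a bystander, leave it
- brush: flat brush with wooden handle, 170 mm long; stands or lies loose as a bystander, leave it
- notebook: navy-blue book 100 x 145 x 14 mm lying flat; stands or lies loose as a bystander, leave it
- worn_washer: rust-brown old washer, 32 mm outside, 16 mm bore, 8 mm high, lying on the green mat; scrap, does not fit the screw; stands or lies loose as a bystander, leave it

How it is judged:
By the outcome, as a careful person would: the job done as asked, in the order asked, and still so for the second after the job is handed in, with the robot touching nothing.
It also fails if it takes over 72 s, if anything falls off the work surface, if the arm or the gripper's body presses on something with over 40 N, if the wrist force passes 120 N, or if a joint passes its speed limit or range.

## Working session

There is one attempt and no reset: what is moved stays moved. The work goes in short steps, Python scripts to look and compute and a tool call to move; the robot and the scene stay as the last step left them, time stands still between calls to the robot, and variables do not carry over. Pictures are saved under pics/ and viewed, and the job is handed in when it is done.

Besides the shell and the picture viewer there is one more tool, called after "Emit:" in YAML: its name, and indented under it one key for each argument. servo_tool: Moves the arm, as the interface text tells. Shift numbers are shares of 400 mm and turn numbers shares of 360 degrees, none past 1 either way. Its arguments: {"type":"object","properties":{"plan":{"type":"array","items":{"type":"array","items":{"type":"number","minimum":-1,"maximum":1}}},"force":{"type":"number"}},"required":["plan"]}

```bash
ls; mkdir -p pics
cat > h.py <<'E'
import numpy as np, cv2
from scipy.spatial.transform import Rotation as Ro
from plant import arm
def w(cap,p): return cap["R"].T@(np.array(p)-cap["t"])
def f(cap): return cap["img"].shape[0]/2/np.tan(np.radians(cap["vfov"])/2)
def cloud(cap):
    z=cap["z_map"]; v,u=np.mgrid[0:z.shape[0],0:z.shape[1]]; F=f(cap)
    P=np.stack([(u-cap["cx"])/F*z,(v-cap["cy"])/F*z,z],-1)
    return (P-cap["t"])@cap["R"]   # R^T (p-t)
E
python3 - <<'E'
from h import *
s=arm.get_state(); print(s)
for n in("scene","top"):
    c=arm.capture(n); cv2.imwrite(f"pics/{n}0.png",c["img"]); print(n,c["vfov"],c["cx"],c["cy"],c["R"].tolist(),c["t"])
    for q in["press","spindle_base","square_tip","mat","bush","washer","crank","grip_mid","worn_washer","glue_bottle","grease_tin"]:
        try:
            r=arm.place_of(q,c); print(q,[(round(d["p"],2),w(c,d["at"]).round(1).tolist()) for d in r[:2]])
        except Exception as e: print(q,e)
E
```

```text
pics
{'clock': 0.0, 'q': array([ 1.0169808 ,  0.39923256,  0.04501698,  1.53786149, -0.01874   ,
        1.2068869 , -0.05070455]), 'qvel': array([-1.90444468e-04, -8.70525134e-04,  3.61277854e-04, -5.45496081e-05,
        2.61600483e-04,  7.64933416e-04,  5.86600876e-04]), 'effort': array([ 3.07135824e-04, -4.75129652e+01,  1.36495996e+00, -2.54224437e+01,
        1.15488787e-02,  9.33501375e-03,  4.60540619e-06]), 'ee_pos': array([ 285.32755165, -583.37539622,  249.24508909]), 'tool_rot': array([-2.66435355,  1.66276369,  0.00269511]), 'contact_force': array([ 0.57985175, -0.03781426, -0.41843303]), 'wrist_torque': array([ 0.03200783, -0.0722211 , -0.06310199]), 'finger_gap': 85.3262699632265}
scene 56.84546185782804 261.7737109722504 187.86648102638875 [[-0.619462212711265, 0.785026473852029, 4.8726932579947836e-05], [0.46018176882742357, 0.3631784431754205, -0.810144529112887], [-0.6360025995715172, -0.5018314993741707, -0.58623019333206]] [ 376.70188545 -103.19300152 1335.7682038 ]
press [(0.62, [603.6, -27.6, 1.8])]
spindle_base [(0.62, [601.0, -30.4, 155.2])]
square_tip [(0.65
[... 587 characters left out ...]
05], [0.12415099014721587, -0.014222087711226896, -0.9921614101881812]] [ -49.97130055  569.06707952 1087.32445146]
press [(0.72, [605.0, -31.1, 3.7]), (0.48, [581.0, 262.2, 6.7])]
spindle_base [(0.98, [601.4, -29.9, 152.2])]
square_tip [(0.61, [599.9, -31.5, 234.1])]
mat [(0.68, [507.6, 299.5, 1.9])]
bush [(0.57, [504.7, 353.9, 6.3]), (0.38, [396.0, -307.2, 47.3])]
washer [(0.53, [448.1, 246.6, 4.0]), (0.36, [713.9, -260.6, 0.1])]
crank [(0.65, [462.2, -331.7, 0.1])]
grip_mid [(0.58, [463.3, -331.0, 1.8]), (0.46, [399.0, -308.2, 43.9])]
worn_washer [(0.42, [577.7, 261.2, 6.1])]
glue_bottle [(0.66, [461.8, -328.4, 1.2]), (0.55, [716.6, -263.1, 0.2])]
grease_tin [(0.56, [721.7, 214.8, -1.7])]
```

View pics/scene0.png

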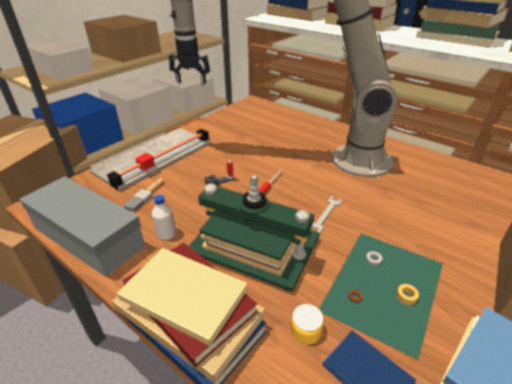

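View pics/top0.png

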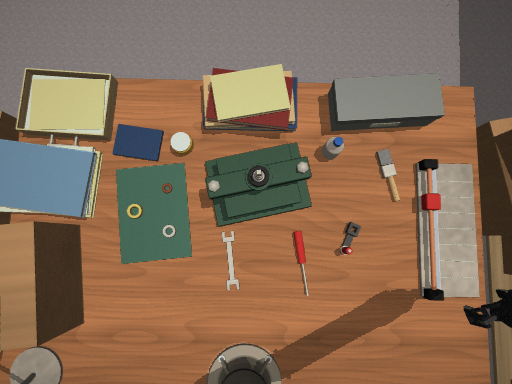

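The scene view shows the press spindle at (254,190). The brass bush is at (408,294), the steel washer at (374,257), the scrap washer at (354,296) and the crank with its red grip at about (222,178). In the top view the spindle is at (259,176), the bush at (134,211), the washer at (169,231) and the crank hub at (353,229), with the grip at (347,250). I'll refine these with depth next.

```bash
cat >> h.py <<'E'
def circ(x,y):
    A=np.c_[2*x,2*y,np.ones_like(x)]; s=np.linalg.lstsq(A,x*x+y*y,rcond=None)[0]
    return s[0],s[1],np.sqrt(s[2]+s[0]**2+s[1]**2)
def rel(pos,xdir=None,base=None):
    """shares for shift to world pos, and yaw so that tool x along xdir(deg), tool down; base: (pos,rotvec) else measured"""
    s=arm.get_state(); p=s["ee_pos"] if base is None else base[0]; r=Ro.from_rotvec(s["tool_rot"] if base is None else base[1])
    d=r.inv().apply(np.array(pos)-p)/400
    out=[d.round(4).tolist()]
    if xdir is not None:
        a=np.radians(xdir); X=np.array([np.cos(a),np.sin(a),0]); Z=np.array([0,0,-1.]); Y=np.cross(Z,X)
        out.append(((r.inv()*Ro.from_matrix(np.c_[X,Y,Z])).as_rotvec()/(2*np.pi)).round(4).tolist())
    return out
def st():
    s=arm.get_state(); r=Ro.from_rotvec(s["tool_rot"]).as_matrix()
    print("t",round(s["clock"],2),"p",s["ee_pos"].round(1),"xdir",np.degrees(np.arctan2(r[1,0],r[0,0])).round(1),"z",r[:,2].round(3),"F",s["contact_force"].round(1),"M",s["wrist_torque"].round(2),"gap",round(s["finger_gap"],1),"q",s["q"].round(2))
E
python3 - <<'E'
from h import *
st()
cs={}
for n in("scene","top"):
    c=arm.capture(n); P=cloud(c)
    for q in["bush","washer","crank","press","square_tip"]:
        r=arm.masks_of(q,c)
        if not r: print(n,q,"none");continue
        for d in r[:2]:
            m=d["region"]; m=m&(c["z_map"]>0); p=P[m]
            v,u=np.nonzero(m)
            print(n,q,round(d["p"],2),m.sum(),"px",u.mean().round(),v.mean().round(),"min",p.min(0).round(),"max",p.max(0).round(),"med",np.median(p,0).round(1))
c=arm.capture("wrist"); cv2.imwrite("pics/wrist0.png",c["img"]); print(c["vfov"],c["cx"],c["cy"]); 
s=arm.get_state(); print("cam in tool", Ro.from_rotvec(s["tool_rot"]).inv().apply(-c["R"].T@c["t"]-s["ee_pos"]).round(1), (c["R"]@Ro.from_rotvec(s["tool_rot"]).as_matrix()).round(3).tolist())
E
```

```text
t 1.2 p [ 285.6 -583.9  250.3] xdir -63.9 z [ 0. -0. -1.] F [0.8 0.2 0.9] M [ 0.06 -0.03  0.02] gap 85.5 q [ 1.02  0.4   0.05  1.54 -0.02  1.21 -0.05]
scene bush 0.61 326 px 406.0 294.0 min [488. 330.   2.] max [532. 373.  27.] med [515.4 351.6  20.5]
scene bush 0.5 122 px 268.0 183.0 min [ 252. -207.   -1.] max [ 412. -154.   30.] med [ 367.5 -169.7   20.6]
scene washer 0.48 177 px 373.0 258.0 min [432. 224.   3.] max [469. 263.  21.] med [452.2 243.7  16.5]
scene washer 0.16 2768 px 363.0 364.0 min [675. 280.   0.] max [778. 434.  19.] med [721.9 339.9  14.9]
scene crank 0.69 286 px 221.0 176.0 min [ 390. -383.    2.] max [ 487. -293.   78.] med [ 427.7 -311.4   25.9]
scene press 0.74 8767 px 255.0 235.0 min [ 384. -173.   -0.] max [728. 138. 235.] med [640.5   5.6  98.8]
scene square_tip 0.63 255 px 253.0 189.0 min [ 324. -254.   -1.] max [619. -14. 235.] med [606.9 -26.2 195.1]
top bush 0.66 408 px 230.0 261.0 min [269.  21.  -1.] max [450.  79.  15.] med [356.8  50.6   7.8]
top washer 0.47 84 px 169.0 232.0 min [428. 224.  -0.] max [459. 259.  22.] med [441.5 241.7  16.5]
top crank 0.58 326 px 350.0 237.0 min [ 388. -359.   -4.] max [ 484. -291.   78.] med [ 441.  -319.2   24.9]
top crank 0.37 105 px 169.0 231.0 min [427. 224.  -0.] max [462. 264.  22.] med [443.3 244.9  16.4]
top press 0.72 6501 px 258.0 183.0 min [ 467. -199.   -4.] max [732. 141. 235.] med [584.5 -29.8  99.3]
top square_tip 0.49 93 px 258.0 175.0 min [587. -44. 171.] max [606. -19. 235.] med [593.5 -30.  199.6]
65.70646984690485 256.44299526859584 189.49682351132935
cam in tool [  -0.8  -76.7 -123.2] [[1.0, -0.0, 0.0], [0.0, 0.953, -0.304], [-0.0, 0.304, 0.953]]
```

```bash
ls -la; python3 -c "
from h import *
print([x for x in dir(arm) if x[0]!='_'])"
```

```text
total 16
drwxr-xr-x  3 agent agent 4096 Dec  6 09:49 .
drwxr-xr-x 23 root  root  4096 Dec  6 09:49 ..
-rw-r--r--  1 agent agent 1494 Dec  6 09:50 h.py
drwxr-xr-x  2 agent agent 4096 Dec  6 09:50 pics
['MotionError', 'capture', 'get_state', 'hand_in', 'look_for', 'masks_of', 'place_of', 'tcp_to_tips']
```

View pics/wrist0.png

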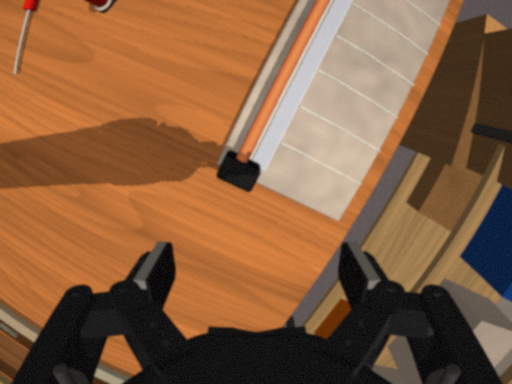

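```bash
cat >> h.py <<'E'
def wcloud(c):
    z=c["z_map"].astype(float); v,u=np.mgrid[0:z.shape[0],0:z.shape[1]]; F=f(c)
    du=u-c["cx"]; dv=v-c["cy"]; r=np.hypot(du,dv)+1e-9; k=z*np.tan(np.minimum(r/F,1.5))/r
    return (np.stack([du*k,dv*k,z],-1)-c["t"])@c["R"]
def wproj(c,X):
    p=c["R"]@np.array(X)+c["t"]; F=f(c); rr=np.hypot(p[0],p[1]); th=np.arctan2(rr,p[2])
    return c["cx"]+F*th*p[0]/rr, c["cy"]+F*th*p[1]/rr
E
python3 - <<'E'
from h import *
b=([285.573,-583.942,250.347],arm.get_state()["tool_rot"])
print(rel((445,-325,240),-60,b)); print(rel((590,-32,310),0,b))
E
```

```text
[[-0.4064, -0.6424, 0.0258], [0.0, -0.0, -0.0109]]
[[-0.9052, -1.2899, -0.1492], [0.0, -0.0, -0.1776]]
```

Emit:
servo_tool:
  plan:
    - [-0.1, -0.12, 0, 0, 0, 0, 1]
    - [-0.18, -0.24, 0, 0, 0, 0, 1]
    - [-0.26, -0.36, 0, 0, 0, 0, 1]
    - [-0.34, -0.5, 0.01, 0, 0, 0, 1]
    - [-0.406, -0.642, 0.025, 0, 0, 0, 1]
    - [-0.406, -0.642, 0.025, 0, 0, 0, 1]

```text
clock: 2.6
ee_pos: [448.8, -319.4, 240.2]
tool_rot: [-2.671, 1.647, -0.0]
contact_force: [0.4, -0.6, 0.9]
finger_gap: 85.8
```

Run:
```python
from h import *
st()
c=arm.capture("wrist"); cv2.imwrite("pics/w1.png",c["img"]); P=wcloud(c)
np.savez("w1.npz",P=P,img=c["img"],z=c["z_map"],R=c["R"],t=c["t"],cx=c["cx"],cy=c["cy"],vfov=c["vfov"])
for q in["crank","grip_mid"]:
    for d in arm.place_of(q,c)[:2]: print(q,round(d["p"],2),w(c,d["at"]).round(1))
for d in arm.masks_of("crank",c)[:2]:
    m=d["region"]; p=P[m]; print(d["p"],m.sum(),p.min(0).round(1),p.max(0).round(1)); 
    for lo,hi in((64,76),(22,33),(8,17)):
        s=p[(p[:,2]>lo)&(p[:,2]<hi)]; 
        if len(s)>10: print(lo,len(s),s.mean(0).round(1),cv2.minAreaRect(s[:,:2].astype(np.float32)),np.median(s[:,2]))
```

```text
t 2.6 p [ 448.8 -319.4  240.2] xdir -63.3 z [ 0.002  0.003 -1.   ] F [ 0.4 -0.6  0.9] M [-0.08  0.04 -0.01] gap 85.8 q [ 0.64  0.23 -0.11  1.79  0.02  1.13 -0.59]
crank 0.82 [ 462.  -329.4   -1.3]
grip_mid 0.83 [ 399.2 -303.2   43.5]
```

View pics/w1.png

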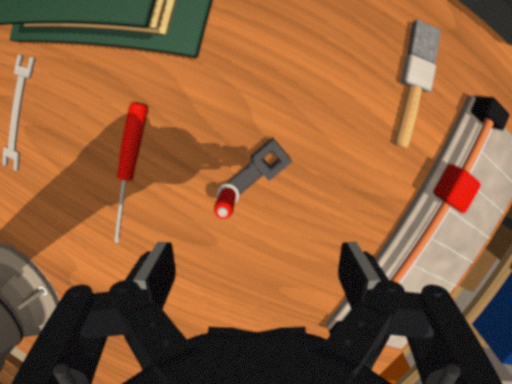

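The wrist view shows the crank clearly: hub centre at about (270,158), red grip at (225,204). I'll fit it from the depth.

Run:
```python
from h import *
d=np.load("w1.npz"); P=d["P"]; p=P.reshape(-1,3); 
near=(np.hypot(p[:,0]-440,p[:,1]+320)<90)
tb=p[near&(np.abs(p[:,2])<8)]; print("table z",np.median(tb[:,2]),len(tb))
for lo,hi in((62,80),(23,33),(8,17)):
    s=p[near&(p[:,2]>lo)&(p[:,2]<hi)]
    print(lo,len(s),np.median(s,0).round(1),s.min(0).round(1),s.max(0).round(1),np.median(s[:,2]).round(1),cv2.minAreaRect(s[:,:2].astype(np.float32)))
s=p[near&(p[:,2]>25)&(p[:,2]<31)&(np.hypot(p[:,0]-462,p[:,1]+330)<32)]
r=cv2.minAreaRect(s[:,:2].astype(np.float32)); print("hub top",len(s),r,s[:,2].mean())
s=p[near&(p[:,2]>67)]; print("grip top",cv2.minEnclosingCircle(s[:,:2].astype(np.float32)),s.mean(0))
```

```text
table z -0.5295237484162313 13079
62 309 [ 398.6 -302.9   68.9] [ 385.9 -313.8   62.3] [ 407.  -292.4   74. ] 68.9 ((396.9440612792969, -303.0844421386719), (20.288002014160156, 20.912521362304688), 42.76647186279297)
23 806 [ 459.9 -328.4   27.4] [ 395.7 -351.9   23. ] [ 483.6 -292.4   33. ] 27.4 ((435.0517883300781, -319.07989501953125), (34.7077751159668, 93.09951782226562), 67.37860870361328)
8 715 [ 423.1 -313.7   11.5] [ 387.6 -351.8    8. ] [ 483.5 -289.6   17. ] 11.5 ((432.37005615234375, -316.10052490234375), (33.058265686035156, 101.23992919921875), 66.03814697265625)
hub top 737 ((461.21844482421875, -329.99957275390625), (34.69982147216797, 36.38579559326172), 67.41975402832031) 27.371447091639023
grip top ((455.00006103515625, -315.4399719238281), 74.78722381591797) [ 457.03752847 -314.03038424  299.18543613]
```

Run:
```python
from h import *
b=(np.array([445,-325,240.]),arm.get_state()["tool_rot"]); print(rel((585,-32,300),0)); st()
```

```text
[[-0.5087, -0.6395, -0.1499], [0.0002, -0.0, -0.178]]
t 2.8 p [ 443.8 -326.9  240.4] xdir -64.1 z [-0.    -0.001 -1.   ] F [-1.  -0.2 -1.4] M [0.02 0.01 0.02] gap 85.5 q [ 0.64  0.23 -0.1   1.79  0.03  1.13 -0.59]
```

Emit:
servo_tool:
  plan:
    - [-0.05, -0.08, -0.1, 0, 0, -0.03, 1]
    - [-0.15, -0.19, -0.16, 0, 0, -0.06, 1]
    - [-0.25, -0.31, -0.17, 0, 0, -0.09, 1]
    - [-0.35, -0.43, -0.17, 0, 0, -0.12, 1]
    - [-0.43, -0.54, -0.17, 0, 0, -0.15, 1]
    - [-0.509, -0.64, -0.17, 0, 0, -0.178, 1]
    - [-0.509, -0.64, -0.17, 0, 0, -0.178, 1]
    - [-0.509, -0.64, -0.17, 0, 0, -0.178, 1]

```text
clock: 3.8
ee_pos: [585.2, -32.6, 308.1]
tool_rot: [3.14, -0.003, -0.001]
contact_force: [1.3, -0.8, -0.4]
finger_gap: 85.1
```

Run:
```python
from h import *
st()
c=arm.capture("wrist"); cv2.imwrite("pics/w2.png",c["img"]); P=wcloud(c)
np.savez("w2.npz",P=P,img=c["img"],z=c["z_map"],R=c["R"],t=c["t"],cx=c["cx"],cy=c["cy"],vfov=c["vfov"])
for q in["spindle_base","square_tip","press"]:
    for d in arm.place_of(q,c)[:2]: print(q,round(d["p"],2),w(c,d["at"]).round(1))
p=P.reshape(-1,3); near=np.hypot(p[:,0]-600,p[:,1]+30)<60
q=p[near]; print(np.histogram(q[:,2],bins=np.arange(130,250,4)))
for lo,hi in((230,240),(203,212),(190,197),(170,178),(153,160)):
    s=q[(q[:,2]>lo)&(q[:,2]<hi)]
    if len(s)<5: continue
    print(lo,len(s),np.median(s[:,2]).round(1),cv2.minAreaRect(s[:,:2].astype(np.float32)),cv2.minEnclosingCircle(s[:,:2].astype(np.float32)))
```

```text
t 3.8 p [585.2 -32.6 308.1] xdir -0.1 z [-0.001 -0.002 -1.   ] F [ 1.3 -0.8 -0.4] M [-0.02 -0.02 -0.02] gap 85.1 q [ 0.33  0.27 -0.43  1.6   0.12  1.29 -0.12]
spindle_base 0.98 [593.7 -28.5 154.1]
square_tip 0.58 [603.4 -32.4 229.2]
press 0.28 [601.3 -32.9 226.1]
(array([   0,    0,    0,   52, 2075,  664, 1357,   44,   58,   98, 1664,
        310,   31,   30,   51,  179,   32,   37,   79,   72,   26,   32,
         32,   31,  119,  252,    0,    0,    0]), array([130, 134, 138, 142, 146, 150, 154, 158, 162, 166, 170, 174, 178,
       182, 186, 190, 194, 198, 202, 206, 210, 214, 218, 222, 226, 230,
       234, 238, 242, 246]))
230 252 231.7 ((598.5505981445312, -28.654504776000977), (12.994331359863281, 12.622574806213379), 4.096218585968018) ((598.9539184570312, -28.777647018432617), 8.437786102294922)
203 160 206.2 ((597.7906494140625, -26.48625946044922), (19.446306228637695, 14.224929809570312), 15.198533058166504) ((598.3780517578125, -28.7890567779541), 9.962638854980469)
190 205 191.8 ((598.150390625, -25.999710083007812), (25.22028923034668, 18.434181213378906), 10.670080184936523) ((598.5087280273438, -28.74066925048828), 12.832779884338379)
170 1974 173.2 ((598.2178955078125, -28.177173614501953), (57.07868194580078, 55.558738708496094), 12.019903182983398) ((598.4822998046875, -28.900636672973633), 29.040176391601562)
153 1426 155.4 ((598.1839599609375, -28.43761444091797), (74.64673614501953, 73.83856964111328), 10.903326988220215) ((598.58984375, -29.022994995117188), 38.12689208984375)
```

View pics/w2.png

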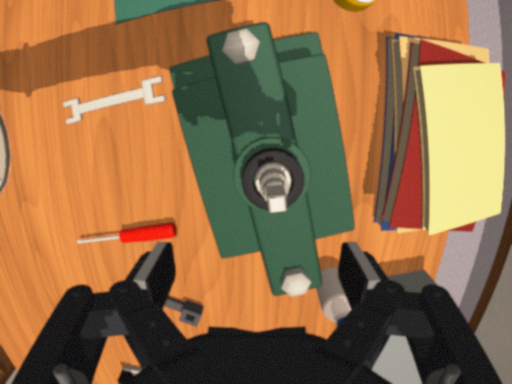

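Emit:
servo_tool:
  plan:
    - [-0.04, -0.15, 0, 0, 0, 0, 1]
    - [-0.08, -0.3, 0, 0, 0, 0, 1]
    - [-0.12, -0.45, 0.03, 0, 0, 0, 1]
    - [-0.17, -0.59, 0.1, 0, 0, 0, 1]
    - [-0.21, -0.73, 0.18, 0, 0, 0, 1]
    - [-0.25, -0.86, 0.27, 0, 0, 0, 1]
    - [-0.25, -0.86, 0.27, 0, 0, 0, 1]
    - [-0.25, -0.86, 0.27, 0, 0, 0, 1]

```text
clock: 5.0
ee_pos: [484.9, 313.1, 200.0]
tool_rot: [3.14, 0.003, -0.0]
contact_force: [1.2, -0.2, 0.0]
finger_gap: 85.5
```

Run:
```python
from h import *
st()
c=arm.capture("wrist"); cv2.imwrite("pics/w3.png",c["img"]); P=wcloud(c)
np.savez("w3.npz",P=P,img=c["img"],z=c["z_map"],R=c["R"],t=c["t"],cx=c["cx"],cy=c["cy"],vfov=c["vfov"])
for q in["bush","washer"]:
    for d in arm.place_of(q,c)[:2]: print(q,round(d["p"],2),w(c,d["at"]).round(1))
p=P.reshape(-1,3)
for n,x,y,lo,hi in(("bush",506,352,20,27),("washer",449,246,13.5,21)):
    s=p[(np.hypot(p[:,0]-x,p[:,1]-y)<34)&(p[:,2]>lo)&(p[:,2]<hi)]
    print(n,len(s),np.median(s[:,2]).round(1),cv2.minAreaRect(s[:,:2].astype(np.float32)),cv2.minEnclosingCircle(s[:,:2].astype(np.float32)))
```

```text
t 5.0 p [484.9 313.1 200. ] xdir 0.1 z [-0.    -0.001 -1.   ] F [ 1.2 -0.2  0. ] M [0.02 0.01 0.05] gap 85.5 q [-0.17  0.36 -0.61  1.76  0.23  1.09 -0.85]
bush 0.8 [507.8 355.4   4.6]
bush 0.65 [505.6 298.5   1.2]
washer 0.96 [442.1 241.9   1.1]
bush 924 22.4 ((505.8757629394531, 355.39990234375), (44.08083724975586, 44.50516128540039), 0.15752796828746796) ((505.7474365234375, 354.93243408203125), 22.721017837524414)
washer 587 16.2 ((445.6543273925781, 246.3203125), (38.48204040527344, 38.13307189941406), 23.603181838989258) ((445.6156921386719, 245.98135375976562), 19.695308685302734)
```

View pics/w3.png

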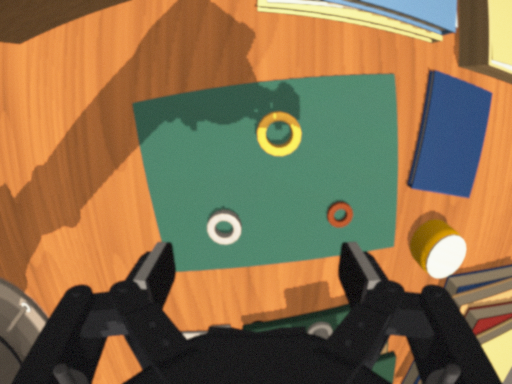

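The wrist view shows the bush at (279,134) and the washer at (224,227) on the mat, with the rust scrap washer at (340,213). I'm going to the bush.

Emit:
servo_tool:
  plan:
    - [0.03, -0.06, 0.13, 0, 0, 0, 1]
    - [0.052, -0.105, 0.26, 0, 0, 0, 1]
    - [0.052, -0.105, 0.36, 0, 0, 0, 1]
    - [0.052, -0.105, 0.42, 0, 0, 0, 1]
    - [0.052, -0.105, 0.444, 0, 0, 0, 1]
    - [0.052, -0.105, 0.444, 0, 0, 0, 1]
  force: 50

```text
clock: 5.9
ee_pos: [506.3, 355.1, 23.1]
tool_rot: [3.141, 0.001, 0.001]
contact_force: [1.1, 0.0, 0.1]
finger_gap: 85.3
```

Run:
```python
from h import *
st()
c=arm.capture("wrist"); cv2.imwrite("pics/w4.png",c["img"]); P=wcloud(c)
p=P.reshape(-1,3); s=p[(np.hypot(p[:,0]-506,p[:,1]-355)<28)&(p[:,2]>17)&(p[:,2]<27)]
print(len(s),np.median(s[:,2]),cv2.minAreaRect(s[:,:2].astype(np.float32)))
st()
```

```text
t 5.9 p [506.3 355.1  23.1] xdir 0.0 z [ 0.001 -0.    -1.   ] F [1.1 0.  0.1] M [ 0.04 -0.01 -0.03] gap 85.3 q [-0.3   0.64 -0.51  1.79  0.41  0.82 -1.01]
4036 22.229739080014813 ((505.5754089355469, 354.9962463378906), (45.04607391357422, 45.149044036865234), 60.26636505126953)
t 5.95 p [506.5 355.8  23.8] xdir 0.1 z [ 0.002  0.001 -1.   ] F [-0.6 -0.1  0.9] M [ 0.02  0.03 -0.02] gap 85.3 q [-0.3   0.64 -0.52  1.79  0.41  0.82 -1.01]
```

View pics/w4.png

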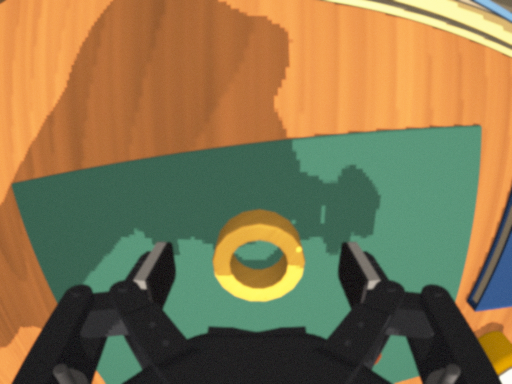

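The bush sits between the open pads, top ring centred at about (259,262), so I can close on it.

Emit:
servo_tool:
  plan:
    - [0, 0, 0, 0, 0, 0, -1]
    - [0, 0, 0, 0, 0, 0, -1]
    - [0, 0, 0, 0, 0, 0, -1]
    - [0, 0, 0, 0, 0, 0, -1]
    - [0, 0, 0, 0, 0, 0, -1]
    - [0, 0, 0, 0, 0, 0, -1]
  force: 50

```text
clock: 6.7
ee_pos: [506.1, 356.5, 23.9]
tool_rot: [-3.141, -0.004, -0.003]
contact_force: [-0.7, -0.9, 6.3]
finger_gap: 43.9
```

Run:
```python
from h import *
st()
b=(np.array([506,355,22.5]),np.array([np.pi,0,0]))
c=arm.capture("wrist"); cv2.imwrite("pics/w5.png",c["img"]); P=wcloud(c)
p=P.reshape(-1,3); s=p[(np.hypot(p[:,0]-506,p[:,1]-355)<28)&(p[:,2]>17)&(p[:,2]<27)]
print(len(s),np.median(s[:,2]),cv2.minAreaRect(s[:,:2].astype(np.float32)))
st()
```

```text
t 6.7 p [506.1 356.5  23.9] xdir 0.1 z [ 0.002  0.001 -1.   ] F [-0.7 -0.9  6.3] M [-0.15  0.03 -0.05] gap 43.9 q [-0.3   0.64 -0.52  1.79  0.41  0.82 -1.02]
4228 22.23080521997654 ((503.2391357421875, 355.2427673339844), (45.269474029541016, 48.93427276611328), 77.22876739501953)
t 6.75 p [506.1 356.5  23.9] xdir 0.1 z [ 0.002  0.001 -1.   ] F [-0.6 -0.2  6. ] M [-0.15  0.03 -0.01] gap 43.7 q [-0.3   0.64 -0.52  1.79  0.41  0.82 -1.02]
```

View pics/w5.png

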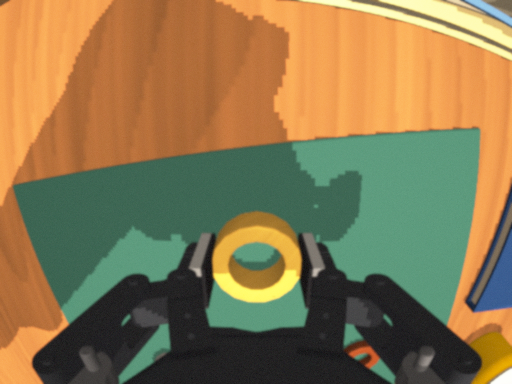

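Run:
```python
from h import *
c=arm.capture("wrist"); P=wcloud(c); np.savez("w5.npz",P=P,img=c["img"])
hsv=cv2.cvtColor(c["img"],cv2.COLOR_BGR2HSV); 
m=(hsv[...,0]>18)&(hsv[...,0]<34)&(hsv[...,1]>150)
d=np.hypot(P[...,0]-506,P[...,1]-355)<26
top=m&d&(P[...,2]>20)&(P[...,2]<25)
s=P[top]; print(len(s),cv2.minAreaRect(s[:,:2].astype(np.float32)),cv2.minEnclosingCircle(s[:,:2].astype(np.float32)))
# inner edge
X=s[:,:2]; ctr=X.mean(0)
for it in range(3):
    a=np.arctan2(*(X-ctr).T[::-1]); r=np.hypot(*(X-ctr).T); inn=[];out=[]
    for k in np.linspace(-np.pi,np.pi,37)[:-1]:
        q=np.abs(np.angle(np.exp(1j*(a-k))))<0.09
        if q.sum()>8: inn.append(X[q][r[q].argmin()]); out.append(X[q][r[q].argmax()])
    ci=circ(*np.array(inn).T); co=circ(*np.array(out).T); ctr=np.array(ci[:2])
print("in",ci,"out",co)
print("cam C",-c["R"].T@c["t"]); st()
d=np.load("w2.npz"); print("cam2",-d["R"].T@d["t"])
```

```text
2414 ((504.51458740234375, 355.7759704589844), (43.515663146972656, 44.194725036621094), 88.36447143554688) ((504.5249938964844, 355.2545471191406), 23.107934951782227)
in (np.float64(504.3592542842883), np.float64(355.29994907752484), np.float64(13.935362511506842)) out (np.float64(503.98065061497863), np.float64(356.1414071230314), np.float64(21.824447927390647))
cam C [503.89183722 434.72490732 147.11303692]
t 6.8 p [506.1 356.5  23.9] xdir 0.1 z [ 0.002  0.001 -1.   ] F [-1.2 -1.1  5.6] M [-0.13 -0.02 -0.03] gap 43.8 q [-0.3   0.64 -0.52  1.79  0.41  0.82 -1.02]
cam2 [583.66849655  45.90246642 431.06432063]
```

Emit:
servo_tool:
  plan:
    - [0, 0, -0.12, 0, 0, 0, -1]
    - [0, 0.02, -0.27, 0, 0, 0, -1]
    - [0.03, 0.1, -0.4, 0, 0, 0, -1]
    - [0.06, 0.2, -0.5, 0, 0, 0, -1]
    - [0.1, 0.32, -0.57, 0, 0, 0, -1]
    - [0.14, 0.46, -0.62, 0, 0, 0, -1]
    - [0.19, 0.6, -0.64, 0, 0, 0, -1]
    - [0.235, 0.74, -0.64, 0, 0, 0, -1]

```text
clock: 7.8
ee_pos: [600.5, 58.4, 279.4]
tool_rot: [3.141, 0.004, 0.002]
contact_force: [1.3, 0.3, -0.8]
finger_gap: 43.4
```

Emit:
servo_tool:
  plan:
    - [0, 0.14, 0, 0, 0, 0, -1]
    - [0, 0.26, 0.01, 0, 0, 0, -1]
    - [0, 0.35, 0.03, 0, 0, 0, -1]
    - [0, 0.363, 0.03, 0, 0, 0, -1]
    - [0, 0.363, 0.03, 0, 0, 0, -1]
    - [0, 0.363, 0.03, 0, 0, 0, -1]

```text
clock: 8.55
ee_pos: [600.5, -82.6, 266.9]
tool_rot: [-3.141, -0.009, -0.001]
contact_force: [0.2, 0.2, -0.6]
finger_gap: 43.3
```

```bash
cat >> h.py <<'E'
def hsvm(img,h0,h1,s0=150,v0=40):
    h=cv2.cvtColor(img,cv2.COLOR_BGR2HSV); return (h[...,0]>h0)&(h[...,0]<h1)&(h[...,1]>s0)&(h[...,2]>v0)
def spindle(P,x0=599,y0=-29,rmax=40):
    p=P.reshape(-1,3); q=p[np.hypot(p[:,0]-x0,p[:,1]-y0)<rmax]
    for lo,hi in((229.5,237),(203,210),(189,196),(170,178)):
        s=q[(q[:,2]>lo)&(q[:,2]<hi)]
        if len(s)>5: print("sp",lo,len(s),np.median(s[:,2]).round(1),[np.round(v,1) for v in cv2.minAreaRect(s[:,:2].astype(np.float32))],[np.round(v,1) for v in cv2.minEnclosingCircle(s[:,:2].astype(np.float32))])
def save(c,n,P):
    cv2.imwrite(f"pics/{n}.png",c["img"]); np.savez(n+".npz",P=P,img=c["img"],z=c["z_map"],R=c["R"],t=c["t"],cx=c["cx"],cy=c["cy"],vfov=c["vfov"])
E
python3 - <<'E'
from h import *
st()
c=arm.capture("wrist"); P=wcloud(c); save(c,"w6",P)
spindle(P)
s=arm.get_state()["ee_pos"]
m=hsvm(c["img"],18,34)&(np.hypot(P[...,0]-s[0],P[...,1]-s[1])<30)
z=P[m][:,2]; print(np.percentile(z,[5,50,95]))
t=P[m&(P[...,2]>s[2]-5)]; print("bush",len(t),np.median(t[:,2]),cv2.minAreaRect(t[:,:2].astype(np.float32)),cv2.minEnclosingCircle(t[:,:2].astype(np.float32)))
E
```

```text
t 8.55 p [600.5 -82.6 266.9] xdir 0.3 z [ 0.     0.001 -1.   ] F [ 0.2  0.2 -0.6] M [0.   0.   0.03] gap 43.3 q [ 0.43  0.34 -0.46  1.61  0.16  1.23 -0.06]
sp 229.5 523 231.5 [array([598.6, -29.1]), array([13.7, 13.4]), np.float64(6.3)] [array([598.4, -29.4]), np.float64(8.8)]
sp 203 167 205.9 [array([598.4, -26.7]), array([19.6, 14.7]), np.float64(4.3)] [array([598.5, -29.1]), np.float64(10.0)]
sp 189 312 191.4 [array([598.3, -27.1]), array([25.6, 20.7]), np.float64(2.9)] [array([598.5, -28.9]), np.float64(13.0)]
sp 170 3228 173.3 [array([598.4, -29.4]), array([56.9, 56.1]), np.float64(89.8)] [array([598.5, -29.3]), np.float64(29.2)]
[251.48658785 265.08078642 266.24389148]
bush 2825 265.3166735505602 ((598.9004516601562, -83.80049133300781), (44.2710075378418, 45.114051818847656), 2.0931308269500732) ((599.1401977539062, -84.38216400146484), 23.223764419555664)
```

View pics/w6.png

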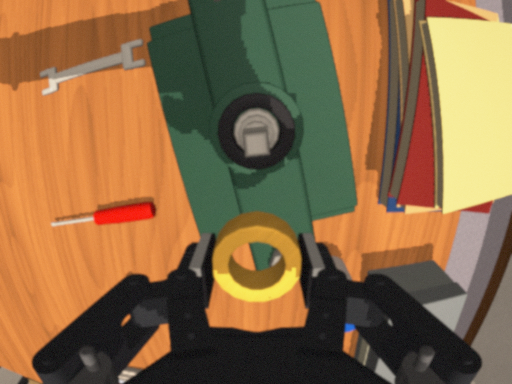

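Emit:
servo_tool:
  plan:
    - [-0.001, -0.09, 0, 0, 0, 0, -1]
    - [-0.001, -0.138, 0, 0, 0, 0, -1]
    - [-0.001, -0.138, 0, 0, 0, 0, -1]
    - [-0.001, -0.138, 0.02, 0, 0, 0, -1]
    - [-0.001, -0.138, 0.05, 0, 0, 0, -1]
    - [-0.001, -0.138, 0.08, 0, 0, 0, -1]
    - [-0.001, -0.138, 0.08, 0, 0, 0, -1]

```text
clock: 9.48
ee_pos: [598.8, -30.5, 232.8]
tool_rot: [3.142, 0.003, -0.005]
contact_force: [0.1, -1.3, -1.8]
finger_gap: 43.5
```

Run:
```python
from h import *
st()
c=arm.capture("wrist"); P=wcloud(c); save(c,"w7",P); st()
```

```text
t 9.47 p [598.8 -30.5 232.8] xdir 0.1 z [-0.003 -0.    -1.   ] F [ 0.1 -1.3 -1.8] M [ 0.01 -0.02 -0.05] gap 43.5 q [ 0.35  0.35 -0.48  1.67  0.17  1.16 -0.17]
t 9.53 p [599.4 -30.2 233.8] xdir 0.1 z [-0.002  0.    -1.   ] F [ 0.1  0.  -0.6] M [ 0.04  0.03 -0.01] gap 43.2 q [ 0.35  0.35 -0.48  1.67  0.17  1.16 -0.17]
```

View pics/w7.png

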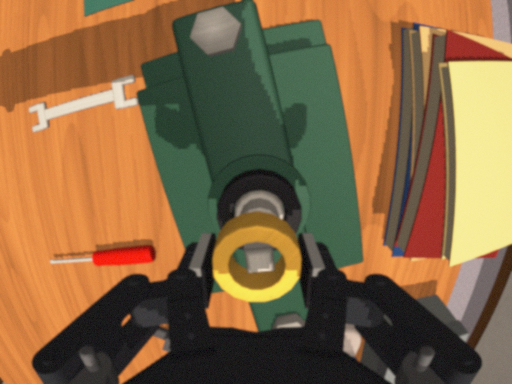

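Run:
```python
from h import *
d=np.load("w7.npz"); P=d["P"]; img=d["img"]
m=hsvm(img,18,34)&(np.hypot(P[...,0]-598,P[...,1]+29)<30)
t=P[m&(P[...,2]>229)]; print(np.median(t[:,2]),cv2.minAreaRect(t[:,:2].astype(np.float32)),cv2.minEnclosingCircle(t[:,:2].astype(np.float32)))
p=P[(~m)&(np.hypot(P[...,0]-598,P[...,1]+29)<12)]; q=p[(p[:,2]>229)]
print(len(q),np.median(q[:,2]),cv2.minAreaRect(q[:,:2].astype(np.float32)),np.histogram(p[:,2],bins=range(180,240,5)))
cv2.imwrite("pics/w7c.png",cv2.resize(img[190:320,190:330],None,fx=5,fy=4.5,interpolation=cv2.INTER_NEAREST))
st()
```

```text
231.20287799877818 ((597.0933227539062, -31.70720100402832), (44.91179275512695, 43.82701873779297), 88.02677917480469) ((597.184326171875, -32.188331604003906), 23.174318313598633)
3434 297.09367388484117 ((599.7222900390625, -26.213491439819336), (18.63922882080078, 19.138465881347656), 11.887661933898926) (array([  2,  16,  42,   0,   0,   0,   0,   1,  46, 280, 537]), array([180, 185, 190, 195, 200, 205, 210, 215, 220, 225, 230, 235]))
t 9.53 p [599.4 -30.2 233.8] xdir 0.1 z [-0.002  0.    -1.   ] F [ 0.1  0.  -0.6] M [ 0.04  0.03 -0.01] gap 43.2 q [ 0.35  0.35 -0.48  1.67  0.17  1.16 -0.17]
```

View pics/w7c.png

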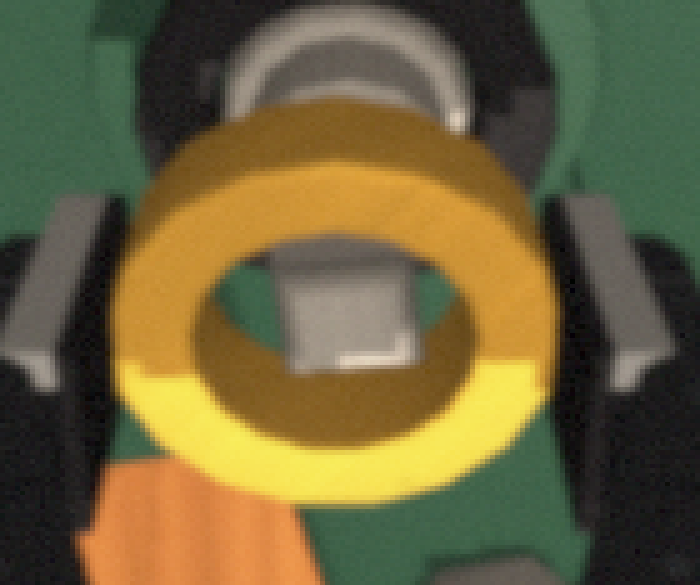

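```bash
cat > tip.py <<'E'
from h import *
import sys
def tip(P,img,b,bz,ring=None,rb=12):
    m=hsvm(img,18,34) if ring is None else ring
    k=(~m)&(np.hypot(P[...,0]-b[0],P[...,1]-b[1])<rb)&(P[...,2]>229.5)&(P[...,2]<235)
    n,l,s,_=cv2.connectedComponentsWithStats(k.astype(np.uint8)); i=1+s[1:,4].argmax(); q=P[l==i]
    return len(q),cv2.minAreaRect(q[:,:2].astype(np.float32)),np.median(q[:,2])
E
python3 - <<'E'
from tip import *
d=np.load("w7.npz"); P=d["P"]; print(tip(P,d["img"],(597.1,-31.9),231))
print(rel((0,0,0)),"noise samples");
E
```

```text
(556, ((598.4251098632812, -28.919260025024414), (13.387560844421387, 13.728922843933105), 5.102173805236816), np.float64(231.52792563277222))
[[-1.4973, -0.0785, 0.5869]] noise samples
```

Emit:
servo_tool:
  plan:
    - [0.003, -0.0075, 0, 0, 0, 0, -1]
    - [0.003, -0.0075, 0, 0, 0, 0, -1]
    - [0.003, -0.0075, 0, 0, 0, 0, -1]

```text
clock: 9.9
ee_pos: [601.2, -26.7, 235.1]
tool_rot: [3.141, 0.004, 0.001]
contact_force: [-0.9, -1.0, -0.8]
finger_gap: 43.8
```

Run:
```python
from tip import *
st()
c=arm.capture("wrist"); P=wcloud(c); save(c,"w8",P); img=c["img"]; st()
m=hsvm(img,18,34)&(np.hypot(P[...,0]-598,P[...,1]+29)<30)
t=P[m&(P[...,2]>229)]; print(np.median(t[:,2]),cv2.minAreaRect(t[:,:2].astype(np.float32)),cv2.minEnclosingCircle(t[:,:2].astype(np.float32)))
print(tip(P,img,(598.4,-28.9),231))
```

```text
t 9.9 p [601.2 -26.7 235.1] xdir 0.2 z [ 0.001 -0.    -1.   ] F [-0.9 -1.  -0.8] M [ 0.    0.04 -0.01] gap 43.8 q [ 0.35  0.35 -0.48  1.67  0.18  1.16 -0.17]
t 9.95 p [601.1 -26.8 235. ] xdir 0.1 z [ 0. -0. -1.] F [-0.2 -0.7 -1.1] M [ 0.01 -0.03 -0.04] gap 43.3 q [ 0.35  0.35 -0.48  1.67  0.18  1.16 -0.17]
233.39457452646585 ((599.5437622070312, -27.64891242980957), (44.63071060180664, 43.91981506347656), 88.91087341308594) ((599.830322265625, -28.070669174194336), 23.286924362182617)
(525, ((598.3135986328125, -28.662872314453125), (13.321210861206055, 12.815585136413574), 8.016802787780762), np.float64(231.54406938539677))
```

Emit:
servo_tool:
  plan:
    - [-0.003, 0.0025, 0.01, 0, 0, 0, -1]
    - [-0.003, 0.0025, 0.02, 0, 0, 0, -1]
    - [-0.003, 0.0025, 0.03, 0, 0, 0, -1]
    - [-0.003, 0.0025, 0.03, 0, 0, 0, -1]
    - [-0.003, 0.0025, 0.03, 0, 0, 0, -1]
    - [-0.003, 0.0025, 0.03, 0, 0, 0, -1]

```text
clock: 10.7
ee_pos: [600.0, -27.8, 222.9]
tool_rot: [3.141, 0.004, 0.001]
contact_force: [-0.1, -0.4, -1.3]
finger_gap: 43.1
```

```bash
cat >> tip.py <<'E'
def both(n,b=(598.4,-28.8)):
    st(); c=arm.capture("wrist"); P=wcloud(c); save(c,n,P); img=c["img"]; z=arm.get_state()["ee_pos"][2]
    m=hsvm(img,18,34)&(np.hypot(P[...,0]-598,P[...,1]+29)<30)
    t=P[m&(P[...,2]>z-5)]; print("bush",np.median(t[:,2]),cv2.minAreaRect(t[:,:2].astype(np.float32)),cv2.minEnclosingCircle(t[:,:2].astype(np.float32)))
    print("tip",tip(P,img,b,231)); st()
E
python3 -c "
from tip import *
both('w9')"
```

```text
t 10.7 p [600.  -27.8 222.9] xdir 0.1 z [ 0. -0. -1.] F [-0.1 -0.4 -1.3] M [ 0.02  0.03 -0.03] gap 43.1 q [ 0.35  0.36 -0.48  1.68  0.18  1.14 -0.18]
bush 221.2823933494755 ((598.2900390625, -28.755878448486328), (44.019309997558594, 44.39942932128906), 1.7197507619857788) ((598.6466674804688, -29.05133819580078), 23.25921630859375)
tip (595, ((598.2383422851562, -28.225341796875), (14.054750442504883, 12.94094181060791), 8.247393608093262), np.float64(231.5924217348125))
t 10.75 p [599.9 -27.8 222.9] xdir 0.1 z [ 0. -0. -1.] F [-0.3 -0.2 -0.1] M [0.05 0.02 0.02] gap 43.1 q [ 0.35  0.36 -0.48  1.68  0.18  1.14 -0.18]
```

Emit:
servo_tool:
  plan:
    - [0, 0, 0.01, 0, 0, 0, -1]
    - [0, 0, 0.02, 0, 0, 0, -1]
    - [0, 0, 0.03, 0, 0, 0, -1]
    - [0, 0, 0.03, 0, 0, 0, -1]
    - [0, 0, 0.03, 0, 0, 0, -1]

```text
clock: 11.38
ee_pos: [599.9, -27.8, 210.7]
tool_rot: [3.142, 0.004, 0.0]
contact_force: [0.3, 0.1, -1.7]
finger_gap: 43.5
```

No contact, so the bore is going over the journal. Continuing to home.

Emit:
servo_tool:
  plan:
    - [0, 0, 0.012, 0, 0, 0, -1]
    - [0, 0, 0.024, 0, 0, 0, -1]
    - [0, 0, 0.034, 0, 0, 0, -1]
    - [0, 0, 0.04, 0, 0, 0, -1]
    - [0, 0, 0.042, 0, 0, 0, -1]
    - [0, 0, 0.042, 0, 0, 0, -1]

```text
clock: 12.12
ee_pos: [599.7, -27.9, 194.9]
tool_rot: [3.141, 0.004, -0.0]
contact_force: [-2.9, 0.1, 5.2]
finger_gap: 44.0
```

```bash
python3 -c "
from tip import *
both('w10')"
```

```text
t 12.12 p [599.7 -27.9 194.9] xdir 0.1 z [-0.    -0.001 -1.   ] F [-2.9  0.1  5.2] M [-0.06  0.64  0.  ] gap 44.0 q [ 0.34  0.39 -0.47  1.71  0.2   1.09 -0.19]
bush 193.3582208693468 ((598.0188598632812, -27.81999969482422), (43.141632080078125, 44.038230895996094), 89.29969787597656) ((598.1353149414062, -29.46122169494629), 23.211257934570312)
tip (783, ((598.244384765625, -28.216880798339844), (13.54355525970459, 13.922286033630371), 7.405080795288086), np.float64(231.5335090911608))
t 12.18 p [599.7 -27.8 194.9] xdir 0.1 z [-0.    -0.001 -1.   ] F [-3.1  0.7  5.5] M [-0.09  0.63  0.01] gap 43.5 q [ 0.34  0.39 -0.47  1.71  0.2   1.09 -0.19]
```

View pics/w10.png

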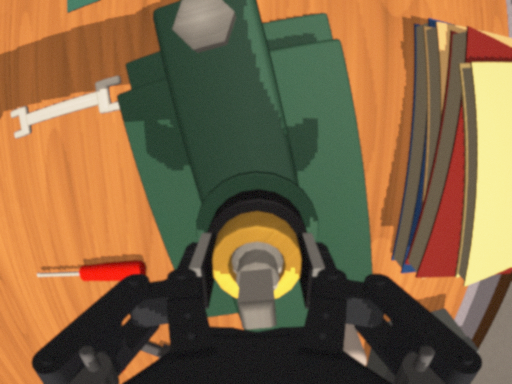

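Emit:
servo_tool:
  plan:
    - [0, 0, -0.002, 0, 0, 0, 0.5]
    - [0, 0, -0.002, 0, 0, 0, 0.5]
    - [0, 0, -0.002, 0, 0, 0, 0.5]
    - [0, 0, -0.02, 0, 0, 0, 0.7]
    - [0, 0, -0.08, 0, 0, 0, 0.7]
    - [0, 0, -0.18, 0, 0, 0, 1]
    - [-0.1, -0.1, -0.23, 0, 0, 0, 1]
    - [-0.2, -0.2, -0.25, 0, 0, 0, 1]

```text
clock: 13.18
ee_pos: [519.8, 53.3, 295.9]
tool_rot: [-3.141, -0.002, -0.006]
contact_force: [-0.1, 1.3, -0.2]
finger_gap: 85.5
```

Run:
```python
from tip import *
st(); c=arm.capture("wrist"); P=wcloud(c); save(c,"w11",P)
m=hsvm(c["img"],18,34)&(np.hypot(P[...,0]-598,P[...,1]+29)<30)
t=P[m]; print(len(t),np.percentile(t[:,2],[2,25,50,75,98])); spindle(P)
```

```text
t 13.18 p [519.8  53.3 295.9] xdir 0.1 z [ 0.004  0.001 -1.   ] F [-0.1  1.3 -0.2] M [ 0.08 -0.04 -0.03] gap 85.5 q [ 0.3   0.16 -0.55  1.77  0.09  1.24 -0.27]
630 [172.61963814 176.28090729 186.43082956 192.63660299 194.21830298]
sp 229.5 49 231.3 [array([593.9, -29.7]), array([ 4.1, 12.2]), np.float64(9.6)] [array([592.5, -29.9]), np.float64(6.1)]
sp 203 63 205.9 [array([590.3, -28.7]), array([15. ,  4.3]), np.float64(86.2)] [array([591.7, -28.8]), np.float64(7.5)]
sp 189 561 193.0 [array([585.7, -30.5]), array([20.5, 44.9]), np.float64(6.5)] [array([594.3, -29.5]), np.float64(22.5)]
sp 170 479 173.3 [array([582. , -22.4]), array([54.7, 22.6]), np.float64(71.0)] [array([589.8, -25.1]), np.float64(27.3)]
```

View pics/w11.png

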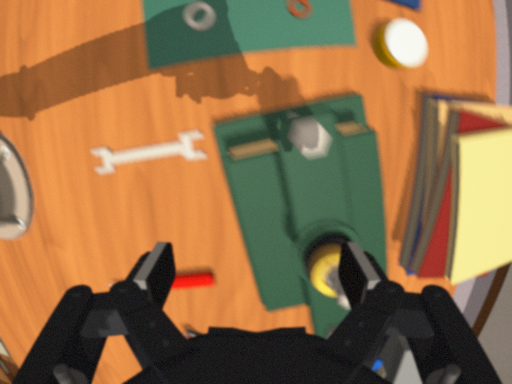

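Emit:
servo_tool:
  plan:
    - [-0.05, -0.13, 0.02, 0, 0, 0, 1]
    - [-0.1, -0.26, 0.07, 0, 0, 0, 1]
    - [-0.14, -0.37, 0.16, 0, 0, 0, 1]
    - [-0.17, -0.45, 0.28, 0, 0, 0, 1]
    - [-0.182, -0.486, 0.41, 0, 0, 0, 1]
    - [-0.182, -0.486, 0.54, 0, 0, 0, 1]
    - [-0.182, -0.486, 0.63, 0, 0, 0, 1]
    - [-0.182, -0.486, 0.63, 0, 0, 0, 1]

```text
clock: 14.22
ee_pos: [444.7, 245.2, 39.9]
tool_rot: [3.139, 0.005, -0.008]
contact_force: [0.2, -0.6, -0.2]
finger_gap: 84.9
```

Run:
```python
from tip import *
st(); c=arm.capture("wrist"); P=wcloud(c); save(c,"w12",P)
p=P.reshape(-1,3); s=p[(np.hypot(p[:,0]-446,p[:,1]-246)<25)&(p[:,2]>13.5)&(p[:,2]<20)]
print(len(s),np.median(s[:,2]),cv2.minAreaRect(s[:,:2].astype(np.float32)),cv2.minEnclosingCircle(s[:,:2].astype(np.float32))); st()
```

```text
t 14.22 p [444.7 245.2  39.9] xdir 0.2 z [-0.005 -0.003 -1.   ] F [ 0.2 -0.6 -0.2] M [-0.01 -0.   -0.01] gap 84.9 q [-0.1   0.48 -0.59  2.04  0.39  0.74 -0.93]
2479 16.303609974246456 ((445.26678466796875, 245.6020050048828), (39.320777893066406, 39.10792922973633), 39.45762634277344) ((444.956787109375, 245.85264587402344), 20.205717086791992)
t 14.28 p [446.2 246.2  41.7] xdir 0.2 z [-0.001 -0.    -1.   ] F [-0.1  0.3  0.7] M [ 0.02 -0.02 -0.02] gap 85.3 q [-0.1   0.47 -0.59  2.04  0.39  0.74 -0.93]
```

View pics/w12.png

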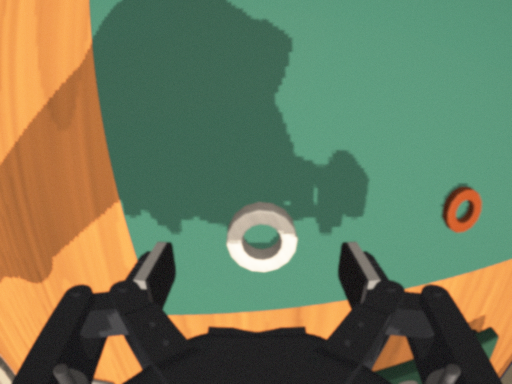

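Emit:
servo_tool:
  plan:
    - [0.002, 0, 0.03, 0, 0, 0, 1]
    - [0.002, 0, 0.045, 0, 0, 0, 1]
    - [0.002, 0, 0.045, 0, 0, 0, -1]
    - [0.002, 0, 0.045, 0, 0, 0, -1]
    - [0.002, 0, 0.045, 0, 0, 0, -1]
    - [0.002, 0, 0.045, 0, 0, 0, -1]
    - [0.002, 0, 0.045, 0, 0, 0, -1]
    - [0.002, 0, 0.045, 0, 0, 0, -1]
  force: 50

```text
clock: 15.28
ee_pos: [447.5, 246.4, 24.7]
tool_rot: [3.141, 0.004, 0.001]
contact_force: [-1.4, -0.5, 5.1]
finger_gap: 37.7
```

Emit:
servo_tool:
  plan:
    - [0.06, 0, -0.12, 0, 0, 0, -1]
    - [0.12, 0.04, -0.25, 0, 0, 0, -1]
    - [0.18, 0.12, -0.36, 0, 0, 0, -1]
    - [0.24, 0.22, -0.46, 0, 0, 0, -1]
    - [0.29, 0.34, -0.54, 0, 0, 0, -1]
    - [0.34, 0.47, -0.59, 0, 0, 0, -1]
    - [0.37, 0.6, -0.61, 0, 0, 0, -1]
    - [0.383, 0.72, -0.61, 0, 0, 0, -1]

```text
clock: 16.27
ee_pos: [601.8, -43.5, 268.8]
tool_rot: [3.141, 0.003, 0.003]
contact_force: [0.8, 0.2, -0.8]
finger_gap: 37.4
```

Run:
```python
from tip import *
st(); c=arm.capture("wrist"); save(c,"w13",wcloud(c))
```

```text
t 16.27 p [601.8 -43.5 268.8] xdir 0.1 z [ 0.002 -0.    -1.   ] F [ 0.8  0.2 -0.8] M [ 0.02 -0.01 -0.02] gap 37.4 q [ 0.44  0.34 -0.56  1.62  0.19  1.24 -0.16]
```

View pics/w13.png

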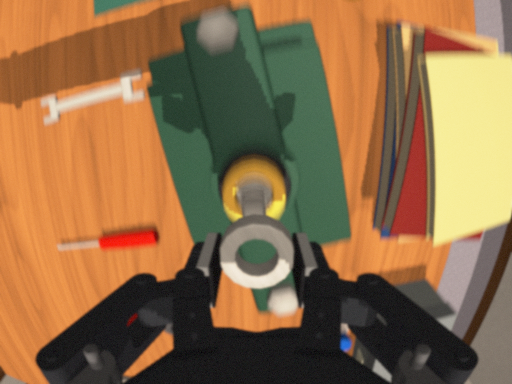

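Emit:
servo_tool:
  plan:
    - [0, 0.03, 0, 0, 0, 0, -1]
    - [0, 0.03, 0, 0, 0, 0, -1]
    - [0, 0.03, 0, 0, 0, 0, -1]
    - [0, 0.03, 0, 0, 0, 0, -1]
    - [0, 0.03, 0, 0, 0, 0, -1]

```text
clock: 16.95
ee_pos: [601.1, -52.5, 267.9]
tool_rot: [-3.142, -0.006, -0.0]
contact_force: [0.9, -0.5, -0.4]
finger_gap: 37.4
```

```bash
cat >> tip.py <<'E'
def held(n,off=7,R=23,zt=None):
    st(); c=arm.capture("wrist"); P=wcloud(c); save(c,n,P); s=arm.get_state()["ee_pos"]
    h=cv2.cvtColor(c["img"],cv2.COLOR_BGR2HSV)
    zt=s[2]-off if zt is None else zt
    k=(np.abs(P[...,2]-zt)<2.0)&(np.hypot(P[...,0]-s[0]+1.6,P[...,1]-s[1]+1)<R)&(h[...,2]>90)
    q=P[k]; print("top",len(q),np.median(q[:,2]).round(2) if len(q) else 0)
    nn,l,ss,_=cv2.connectedComponentsWithStats(k.astype(np.uint8)); i=1+ss[1:,4].argmax(); q=P[l==i]
    X=q[:,:2]; ctr=X.mean(0)
    for it in range(3):
        a=np.arctan2(*(X-ctr).T[::-1]); r=np.hypot(*(X-ctr).T); inn=[];out=[]
        for kk in np.linspace(-np.pi,np.pi,37)[:-1]:
            g=np.abs(np.angle(np.exp(1j*(a-kk))))<0.09
            if g.sum()>5: inn.append(X[g][r[g].argmin()]); out.append(X[g][r[g].argmax()])
        ci=circ(*np.array(inn).T); co=circ(*np.array(out).T); ctr=np.array(ci[:2])
    print("in",np.round(ci,2),"out",np.round(co,2),"rect",cv2.minAreaRect(X.astype(np.float32)),"rel tcp in",np.round(ctr-s[:2],2))
    spindle(P); st()
E
python3 -c "
from tip import *
held('w14')"
```

```text
t 16.95 p [601.1 -52.5 267.9] xdir 0.2 z [ 0.  0. -1.] F [ 0.9 -0.5 -0.4] M [ 0.01 -0.   -0.01] gap 37.4 q [ 0.45  0.34 -0.56  1.62  0.19  1.24 -0.14]
top 2133 259.65
in [599.39 -52.86  11.38] out [599.39 -52.81  19.23] rect ((599.5083618164062, -52.76415252685547), (38.57966995239258, 37.5049934387207), 89.58123016357422) rel tcp in [-1.69 -0.1 ]
sp 229.5 463 231.5 [array([598.4, -29. ]), array([13.7, 13.7]), np.float64(7.2)] [array([598.7, -28.8]), np.float64(9.1)]
sp 203 201 205.9 [array([598.9, -26.4]), array([14.2, 19.3]), np.float64(80.7)] [array([598.5, -29.1]), np.float64(9.9)]
sp 189 2155 193.1 [array([598.1, -29.1]), array([45.3, 45.2]), np.float64(40.3)] [array([598. , -29.3]), np.float64(23.0)]
sp 170 1056 173.3 [array([598.7, -24.2]), array([47.4, 57.1]), np.float64(86.1)] [array([598.4, -28.8]), np.float64(29.0)]
t 17.0 p [601.1 -52.8 267.9] xdir 0.2 z [ 0. -0. -1.] F [ 0.7 -0.4 -0.9] M [-0.01 -0.05 -0.02] gap 37.6 q [ 0.45  0.34 -0.56  1.62  0.19  1.24 -0.14]
```

View pics/w14.png

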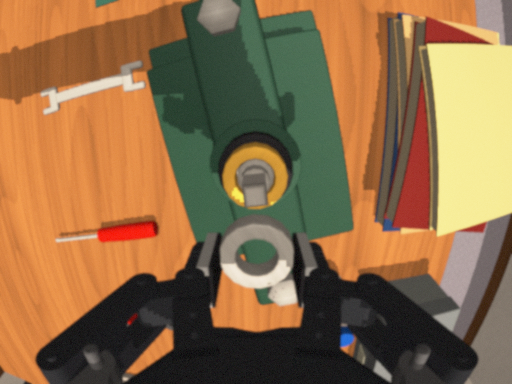

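Emit:
servo_tool:
  plan:
    - [-0.0025, -0.04, 0, 0, 0, 0, -1]
    - [-0.0025, -0.06, 0, 0, 0, 0, -1]
    - [-0.0025, -0.06, 0, 0, 0, 0, -1]
    - [-0.0025, -0.06, 0.01, 0, 0, 0, -1]
    - [-0.0025, -0.06, 0.025, 0, 0, 0, -1]
    - [-0.0025, -0.06, 0.025, 0, 0, 0, -1]
    - [-0.0025, -0.06, 0.025, 0, 0, 0, -1]
    - [-0.0025, -0.06, 0.025, 0, 0, 0, -1]

```text
clock: 18.0
ee_pos: [600.2, -29.5, 258.1]
tool_rot: [3.141, 0.004, 0.001]
contact_force: [-0.3, -0.4, -1.5]
finger_gap: 37.8
```

```bash
python3 -c "
from tip import *
held('w15')
d=np.load('w15.npz');img=d['img']
cv2.imwrite('pics/w15c.png',cv2.resize(img[190:320,190:330],None,fx=5,fy=4.5,interpolation=cv2.INTER_NEAREST))"
```

```text
t 18.0 p [600.2 -29.5 258.1] xdir 0.1 z [ 0. -0. -1.] F [-0.3 -0.4 -1.5] M [0.02 0.02 0.  ] gap 37.8 q [ 0.42  0.35 -0.56  1.64  0.19  1.21 -0.19]
top 2057 249.77
in [598.47 -29.85  11.35] out [598.49 -29.68  19.25] rect ((598.58154296875, -29.699079513549805), (38.4992561340332, 37.43843078613281), 88.32032775878906) rel tcp in [-1.69 -0.38]
sp 229.5 200 231.7 [array([600.1, -26.6]), array([16.3, 30.4]), np.float64(0.5)] [array([599.1, -26.4]), np.float64(15.6)]
sp 203 163 205.9 [array([598.2, -22.3]), array([18.1,  6.2]), np.float64(0.2)] [array([598.3, -25.4]), np.float64(9.0)]
sp 189 1681 193.1 [array([598.1, -22.3]), array([45.6, 31.6]), np.float64(1.3)] [array([598.1, -29.3]), np.float64(23.0)]
sp 170 1163 173.4 [array([598.7, -21.2]), array([41.7, 57.7]), np.float64(87.5)] [array([598.3, -28.6]), np.float64(29.0)]
t 18.05 p [600.2 -29.5 258.1] xdir 0.1 z [ 0. -0. -1.] F [ 0.2 -0.5 -0.8] M [-0.05 -0.01 -0.04] gap 37.6 q [ 0.42  0.35 -0.56  1.64  0.19  1.21 -0.19]
```

View pics/w15c.png

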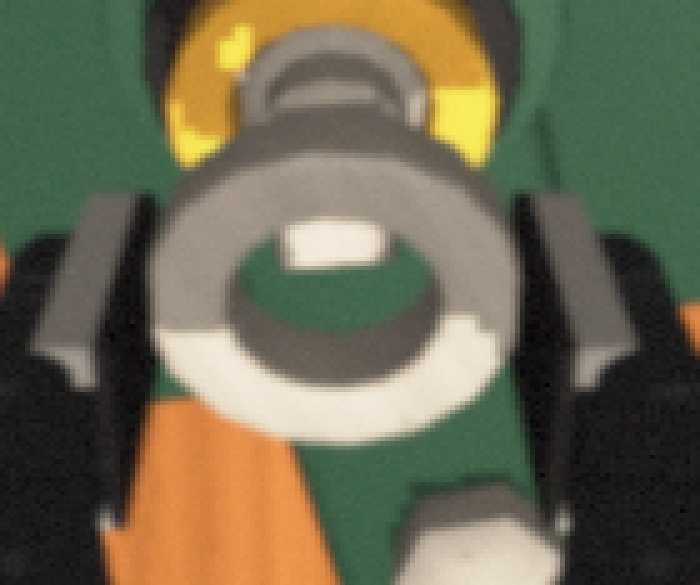

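Emit:
servo_tool:
  plan:
    - [0, -0.002, 0.0, 0, 0, 0, -1]
    - [0, -0.002, 0.01, 0, 0, 0, -1]
    - [0, -0.002, 0.02, 0, 0, 0, -1]
    - [0, -0.002, 0.03, 0, 0, 0, -1]
    - [0, -0.002, 0.0375, 0, 0, 0, -1]
    - [0, -0.002, 0.0375, 0, 0, 0, -1]
    - [0, -0.002, 0.0375, 0, 0, 0, -1]

```text
clock: 18.92
ee_pos: [600.1, -28.6, 243.0]
tool_rot: [3.141, 0.004, 0.0]
contact_force: [0.3, 0.4, -1.1]
finger_gap: 37.2
```

```bash
python3 -c "
from tip import *
held('w16')
d=np.load('w16.npz');img=d['img']
cv2.imwrite('pics/w16c.png',cv2.resize(img[190:320,190:330],None,fx=5,fy=4.5,interpolation=cv2.INTER_NEAREST))"
```

```text
t 18.93 p [600.1 -28.6 243. ] xdir 0.1 z [ 0. -0. -1.] F [ 0.3  0.4 -1.1] M [-0.   -0.04 -0.02] gap 37.2 q [ 0.41  0.36 -0.56  1.66  0.2   1.19 -0.19]
top 2016 234.73
in [598.38 -29.03  11.42] out [598.53 -28.96  19.26] rect ((598.525390625, -28.746952056884766), (37.607749938964844, 38.695411682128906), 0.6137678027153015) rel tcp in [-1.77 -0.44]
sp 229.5 3842 234.3 [array([600.3, -23.9]), array([51.1, 45.3]), np.float64(37.6)] [array([598.6, -21.8]), np.float64(32.2)]
sp 189 1690 193.2 [array([599., -29.]), array([43.5, 45.8]), np.float64(34.7)] [array([598.1, -29.3]), np.float64(23.1)]
sp 170 1320 173.4 [array([598.6, -21.1]), array([41.6, 57. ]), np.float64(87.9)] [array([598.4, -28.9]), np.float64(28.8)]
t 18.98 p [600.1 -28.6 243.1] xdir 0.1 z [ 0. -0. -1.] F [ 0.8 -0.8 -1. ] M [ 0.02 -0.01 -0.01] gap 37.6 q [ 0.41  0.36 -0.56  1.66  0.2   1.19 -0.19]
```

View pics/w16c.png

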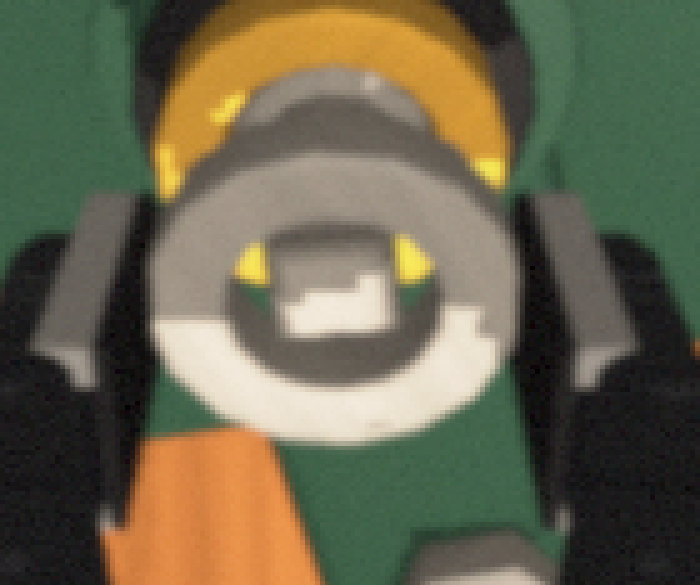

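Emit:
servo_tool:
  plan:
    - [0, 0, 0.012, 0, 0, 0, -1]
    - [0, 0, 0.024, 0, 0, 0, -1]
    - [0, 0, 0.036, 0, 0, 0, -1]
    - [0, 0, 0.045, 0, 0, 0, -1]
    - [0, 0, 0.045, 0, 0, 0, -1]

```text
clock: 19.6
ee_pos: [599.8, -28.6, 224.4]
tool_rot: [3.142, 0.004, -0.001]
contact_force: [0.8, 0.6, -1.0]
finger_gap: 37.5
```

Emit:
servo_tool:
  plan:
    - [0, 0, 0.012, 0, 0, 0, -1]
    - [0, 0, 0.02, 0, 0, 0, -1]
    - [0, 0, 0.026, 0, 0, 0, -1]
    - [0, 0, 0.026, 0, 0, 0, -1]
    - [0, 0, 0.026, 0, 0, 0, -1]

```text
clock: 20.23
ee_pos: [600.0, -28.6, 215.8]
tool_rot: [3.141, 0.004, 0.0]
contact_force: [-2.5, 0.9, 5.7]
finger_gap: 37.8
```

```bash
python3 -c "
from tip import *
held('w17')"
```

```text
t 20.23 p [600.  -28.6 215.8] xdir 0.1 z [ 0.    -0.001 -1.   ] F [-2.5  0.9  5.7] M [-0.06  0.66 -0.  ] gap 37.8 q [ 0.41  0.38 -0.56  1.69  0.22  1.13 -0.21]
top 1976 207.49
in [598.11 -30.82  12.18] out [598.23 -28.89  19.26] rect ((598.2476196289062, -27.83323097229004), (37.645347595214844, 36.278953552246094), 0.481589138507843) rel tcp in [-1.84 -2.19]
sp 229.5 1486 232.4 [array([598.5, -28.2]), array([62.6, 23.5]), np.float64(0.1)] [array([598.5, -21.1]), np.float64(31.3)]
sp 203 3118 207.2 [array([600.3, -23.8]), array([50.8, 45.2]), np.float64(37.5)] [array([598.3, -21.2]), np.float64(31.9)]
sp 189 806 193.0 [array([598.6, -21. ]), array([34.9, 32.9]), np.float64(36.2)] [array([598.1, -21.1]), np.float64(20.9)]
sp 170 1591 173.4 [array([598.1, -15.5]), array([30.9, 56.5]), np.float64(89.8)] [array([598.1, -27.5]), np.float64(28.4)]
t 20.27 p [599.9 -28.6 215.7] xdir 0.1 z [ 0.    -0.001 -1.   ] F [-3.2 -1.4  5.6] M [-0.02  0.6  -0.  ] gap 37.2 q [ 0.41  0.38 -0.56  1.69  0.22  1.13 -0.21]
```

View pics/w17.png

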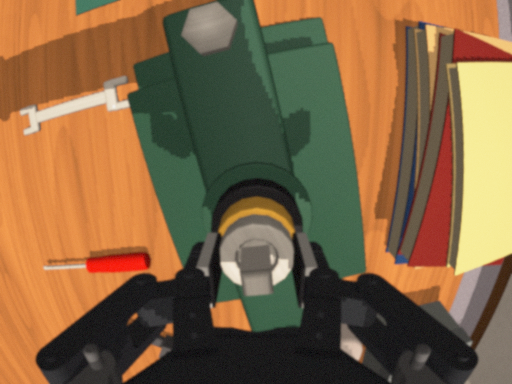

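Emit:
servo_tool:
  plan:
    - [0, 0, -0.002, 0, 0, 0, 0.3]
    - [0, 0, -0.002, 0, 0, 0, 0.3]
    - [0, 0, -0.002, 0, 0, 0, 0.4]
    - [0, 0, -0.03, 0, 0, 0, 0.5]
    - [0, 0, -0.11, 0, 0, 0, 0.5]
    - [0, 0, -0.17, 0, 0, 0, 1]
    - [-0.06, 0.1, -0.18, 0, 0, 0, 1]
    - [-0.12, 0.22, -0.18, 0, 0, 0, 1]

```text
clock: 21.28
ee_pos: [552.6, -116.4, 288.1]
tool_rot: [3.141, 0.009, 0.004]
contact_force: [-0.8, -0.8, 0.4]
finger_gap: 85.0
```

Emit:
servo_tool:
  plan:
    - [-0.04, 0.12, 0, 0, 0, 0.028, 1]
    - [-0.08, 0.24, 0, 0, 0, 0.056, 1]
    - [-0.13, 0.36, 0.05, 0, 0, 0.085, 1]
    - [-0.18, 0.46, 0.12, 0, 0, 0.114, 1]
    - [-0.225, 0.535, 0.2, 0, 0, 0.143, 1]
    - [-0.225, 0.535, 0.24, 0, 0, 0.172, 1]
    - [-0.225, 0.535, 0.26, 0, 0, 0.2, 1]
    - [-0.225, 0.535, 0.28, 0, 0, 0.228, 1]

```text
clock: 22.28
ee_pos: [463.2, -331.1, 174.9]
tool_rot: [-2.366, 2.066, -0.001]
contact_force: [-0.3, 0.1, -0.1]
finger_gap: 85.2
```

Run:
```python
from tip import *
st(); c=arm.capture("wrist"); P=wcloud(c); save(c,"w18",P)
print(rel((462.6,-331.2,110),-112.6))
```

```text
t 22.27 p [ 463.2 -331.1  174.9] xdir -82.3 z [ 0.001 -0.    -1.   ] F [-0.3  0.1 -0.1] M [ 0.    0.   -0.02] gap 85.2 q [ 0.7   0.33 -0.19  1.81  0.07  1.   -0.95]
[[0.0013, 0.0001, 0.1597], [0.0001, 0.0001, 0.0837]]
```

View pics/w18.png

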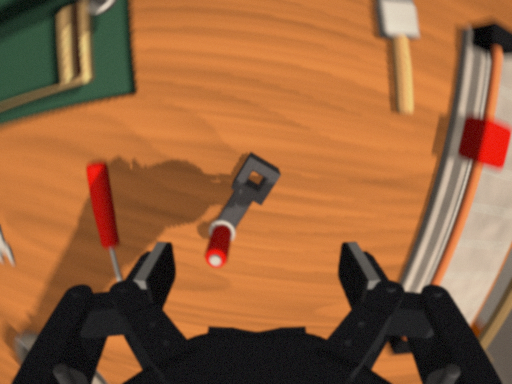

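Emit:
servo_tool:
  plan:
    - [0, 0, 0.04, 0, 0, 0.028, 1]
    - [0, 0, 0.08, 0, 0, 0.056, 1]
    - [0, 0, 0.12, 0, 0, 0.0845, 1]
    - [0, 0, 0.12, 0, 0, 0.0845, 1]
    - [0, 0, 0.12, 0, 0, 0.0845, 1]
    - [0, 0, 0.12, 0, 0, 0.0845, 1]

```text
clock: 23.08
ee_pos: [463.4, -331.4, 127.6]
tool_rot: [-1.751, 2.608, -0.003]
contact_force: [-0.2, -0.5, 1.0]
finger_gap: 85.4
```

```bash
cat > hub.py <<'E'
from tip import *
def hub(n,x,y,zt,tol=2.5,R=30):
    st(); c=arm.capture("wrist"); P=wcloud(c); save(c,n,P)
    h=cv2.cvtColor(c["img"],cv2.COLOR_BGR2HSV)
    k=(np.abs(P[...,2]-zt)<tol)&(np.hypot(P[...,0]-x,P[...,1]-y)<R)&(h[...,1]<70)
    nn,l,ss,_=cv2.connectedComponentsWithStats(k.astype(np.uint8)); i=1+ss[1:,4].argmax(); m=l==i; q=P[m]
    print("hub",len(q),np.median(q[:,2]).round(2),cv2.minAreaRect(q[:,:2].astype(np.float32)))
    # hole: holes in mask
    inv=(~m).astype(np.uint8); nn,l2,ss,_=cv2.connectedComponentsWithStats(inv,connectivity=4)
    F=f(c)
    for j in range(1,nn):
        if 60<ss[j,4]<6000:
            cs,_=cv2.findContours((l2==j).astype(np.uint8),cv2.RETR_EXTERNAL,cv2.CHAIN_APPROX_NONE)
            uv=max(cs,key=len)[:,0,:].astype(float)
            # project to plane z=zt median
            r=np.hypot(uv[:,0]-c["cx"],uv[:,1]-c["cy"]); th=r/F
            d=np.c_[(uv[:,0]-c["cx"])/r*np.sin(th),(uv[:,1]-c["cy"])/r*np.sin(th),np.cos(th)]@c["R"]
            C=-c["R"].T@c["t"]; z0=np.median(q[:,2]); X=C+d*((z0-C[2])/d[:,2])[:,None]
            print(" hole",ss[j,4],cv2.minAreaRect(X[:,:2].astype(np.float32)))
    s=arm.get_state()["ee_pos"]; print("tcp",s.round(2)); return c,P
E
python3 - <<'E'
from hub import *
c,P=hub("w19",461.5,-330.5,27.3)
p=P[(hsvm(c["img"],-1,12,120))|(P[...,2]>62)]; p=p[(np.hypot(p[:,0]-398,p[:,1]+304)<30)&(p[:,2]>60)&(p[:,2]<75)]
print("grip",len(p),np.median(p[:,2]),cv2.minEnclosingCircle(p[:,:2].astype(np.float32)))
E
```

```text
t 23.07 p [ 463.4 -331.4  127.6] xdir -112.3 z [ 0.002 -0.001 -1.   ] F [-0.2 -0.5  1. ] M [0.02 0.   0.04] gap 85.4 q [ 0.62  0.38 -0.09  1.86  0.04  0.9  -1.45]
hub 1396 27.39 ((460.93890380859375, -329.8590393066406), (32.7046012878418, 36.49871063232422), 68.06095123291016)
 hole 368 ((461.75421142578125, -330.31146240234375), (15.24265193939209, 15.196253776550293), 67.77037811279297)
tcp [ 463.28 -331.34  127.44]
grip 580 68.66871201888307 ((397.09893798828125, -303.8089599609375), 10.739255905151367)
```

View pics/w19.png

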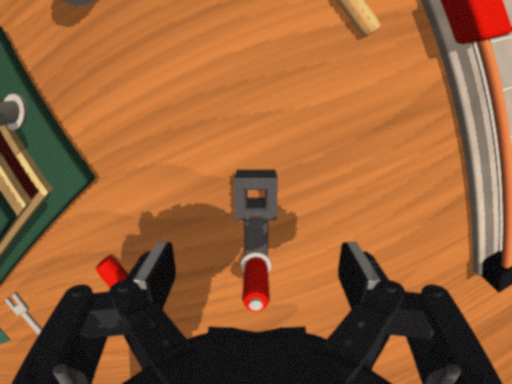

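Emit:
servo_tool:
  plan:
    - [0.0017, 0.003, 0.1, 0, 0, 0, 1]
    - [0.0017, 0.003, 0.2, 0, 0, 0, 1]
    - [0.0017, 0.003, 0.264, 0, 0, 0, 1]
    - [0.0017, 0.003, 0.264, 0, 0, 0, 1]
    - [0.0017, 0.003, 0.264, 0, 0, 0, 1]
  force: 80

```text
clock: 23.75
ee_pos: [462.3, -331.8, 22.2]
tool_rot: [-1.748, 2.609, -0.003]
contact_force: [0.2, 0.2, -0.1]
finger_gap: 85.0
```

Run:
```python
from hub import *
c,P=hub("w20",461.5,-330.5,27.3)
```

```text
t 23.75 p [ 462.3 -331.8   22.2] xdir -112.3 z [ 0.002 -0.001 -1.   ] F [ 0.2  0.2 -0.1] M [ 0.01  0.01 -0.  ] gap 85.0 q [ 0.61  0.53 -0.08  1.92  0.06  0.69 -1.47]
hub 3682 27.4 ((460.85595703125, -330.3075866699219), (33.465736389160156, 37.345455169677734), 68.42489624023438)
 hole 844 ((461.6155090332031, -330.300537109375), (15.892555236816406, 15.40697193145752), 68.86046600341797)
tcp [ 462.57 -331.94   22.49]
```

View pics/w20.png

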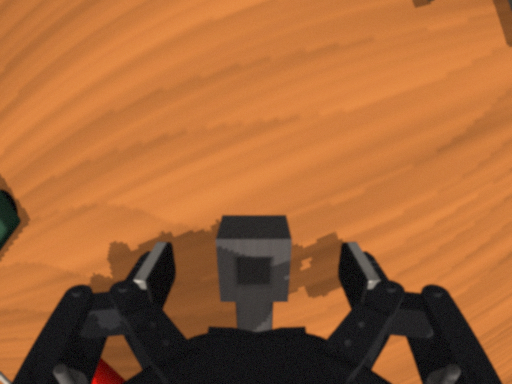

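Emit:
servo_tool:
  plan:
    - [0, 0, 0, 0, 0, 0, -1]
    - [0, 0, 0, 0, 0, 0, -1]
    - [0, 0, 0, 0, 0, 0, -1]
    - [0, 0, 0, 0, 0, 0, -1]
    - [0, 0, 0, 0, 0, 0, -1]
    - [0, 0, 0, 0, 0, 0, -1]
  force: 80

```text
clock: 24.55
ee_pos: [462.1, -331.4, 21.7]
tool_rot: [-1.748, 2.609, -0.002]
contact_force: [0.0, 0.3, 7.0]
finger_gap: 32.5
```

Run:
```python
from hub import *
c,P=hub("w21",461.5,-330.5,27.3)
b=(np.array([462.4,-331.8,22.3]),arm.get_state()["tool_rot"])
print(rel((462,-331,150),-112.3,b),rel((520,-250,290),-95,b),rel((605,-90,290),-83.7,b))
st()
```

```text
t 24.55 p [ 462.1 -331.4   21.7] xdir -112.4 z [ 0.001 -0.001 -1.   ] F [0.  0.3 7. ] M [ 0.22  0.05 -0.03] gap 32.5 q [ 0.61  0.53 -0.08  1.92  0.06  0.69 -1.47]
hub 3920 27.4 ((460.9467468261719, -331.39410400390625), (45.94027328491211, 37.02962875366211), 67.08124542236328)
 hole 849 ((461.4007568359375, -331.6810302734375), (15.419541358947754, 14.745792388916016), 66.17504119873047)
tcp [ 462.08 -331.45   21.72]
[[-0.0014, 0.0012, -0.3193], [-0.0002, -0.0, -0.0002]] [[-0.2438, -0.0563, -0.6692], [-0.0002, -0.0001, -0.0482]] [[-0.6945, -0.1007, -0.6692], [-0.0002, -0.0001, -0.0796]]
t 24.6 p [ 462.1 -331.5   21.7] xdir -112.4 z [ 0.001 -0.001 -1.   ] F [0.3 1.7 6.3] M [ 0.13  0.04 -0.03] gap 32.7 q [ 0.61  0.53 -0.08  1.92  0.06  0.69 -1.47]
```

View pics/w21.png

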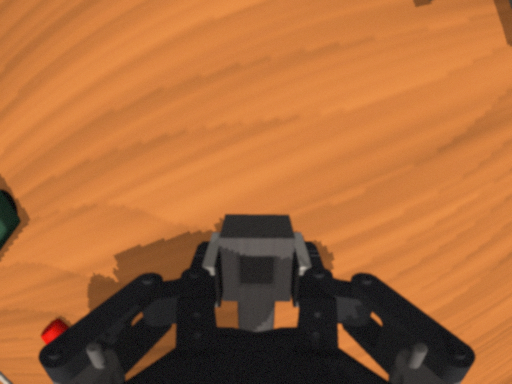

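Emit:
servo_tool:
  plan:
    - [0, 0, -0.1, 0, 0, 0, -1]
    - [0, 0, -0.24, 0, 0, 0, -1]
    - [-0.04, 0, -0.38, 0, 0, 0, -1]
    - [-0.12, 0.01, -0.51, 0, 0, -0.01, -1]
    - [-0.23, 0.02, -0.6, 0, 0, -0.025, -1]
    - [-0.36, 0.04, -0.65, 0, 0, -0.045, -1]
    - [-0.5, 0.06, -0.65, 0, 0, -0.065, -1]
    - [-0.63, 0.08, -0.65, 0, 0, -0.0795, -1]

```text
clock: 25.6
ee_pos: [527.1, -84.0, 280.0]
tool_rot: [2.342, -2.092, -0.002]
contact_force: [0.8, -0.1, -3.4]
finger_gap: 32.7
```

Run:
```python
from hub import *
st(); print(rel((545,-35,272),-83.7))
```

```text
t 25.6 p [527.1 -84.  280. ] xdir -83.5 z [-0.001  0.    -1.   ] F [ 0.8 -0.1 -3.4] M [-0.04 -0.18  0.03] gap 32.7 q [ 0.35  0.18 -0.31  1.77  0.06  1.21 -1.43]
[[-0.1166, -0.0582, 0.0199], [0.0002, 0.0, 0.0005]]
```

Emit:
servo_tool:
  plan:
    - [-0.06, -0.03, 0, 0, 0, 0, -1]
    - [-0.117, -0.058, 0, 0, 0, 0, -1]
    - [-0.117, -0.058, 0, 0, 0, 0, -1]
    - [-0.117, -0.058, 0, 0, 0, 0, -1]
    - [-0.117, -0.058, 0, 0, 0, 0, -1]

```text
clock: 26.22
ee_pos: [545.1, -38.4, 280.4]
tool_rot: [2.336, -2.099, -0.0]
contact_force: [0.7, -0.1, -4.1]
finger_gap: 32.5
```

Run:
```python
from hub import *
s=arm.get_state()["ee_pos"]
c,P=hub("w22",s[0],s[1],s[2]+5.1)
spindle(P,600,-30)
```

```text
t 26.23 p [545.1 -38.4 280.4] xdir -83.9 z [-0.001 -0.001 -1.   ] F [ 0.7 -0.1 -4.1] M [-0.03 -0.07 -0.01] gap 32.5 q [ 0.28  0.2  -0.34  1.74  0.07  1.21 -1.54]
hub 3935 286.0 ((543.9183349609375, -38.05799102783203), (36.9880485534668, 46.03922653198242), 5.862432956695557)
 hole 829 ((544.5659790039062, -38.05818176269531), (14.161456108093262, 15.595216751098633), 6.279678821563721)
tcp [545.21 -38.2  280.62]
sp 229.5 452 231.6 [array([598.8, -29.4]), array([13.1, 13.5]), np.float64(6.2)] [array([598.8, -29.3]), np.float64(9.0)]
sp 203 1982 207.3 [array([598.4, -29.5]), array([39.2, 38.9]), np.float64(84.8)] [array([598.4, -29.5]), np.float64(20.0)]
sp 189 481 193.0 [array([598.2, -29.6]), array([45.2, 44.9]), np.float64(51.0)] [array([598.1, -29.6]), np.float64(23.1)]
sp 170 1042 173.4 [array([598.8, -29.3]), array([56.9, 56.6]), np.float64(61.3)] [array([598.5, -29.1]), np.float64(28.8)]
```

View pics/w22.png

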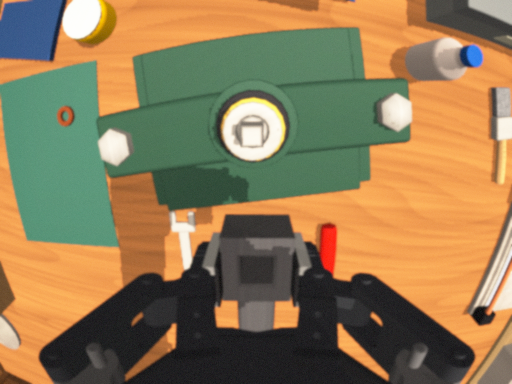

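Emit:
servo_tool:
  plan:
    - [-0.004, -0.08, 0, 0, 0, 0, -1]
    - [-0.0072, -0.1365, 0, 0, 0, 0, -1]
    - [-0.0072, -0.1365, 0, 0, 0, 0, -1]
    - [-0.0072, -0.1365, 0.02, 0, 0, 0, -1]
    - [-0.0072, -0.1365, 0.045, 0, 0, 0, -1]
    - [-0.0072, -0.1365, 0.045, 0, 0, 0, -1]
    - [-0.0072, -0.1365, 0.045, 0, 0, 0, -1]
    - [-0.0072, -0.1365, 0.045, 0, 0, 0, -1]

```text
clock: 27.28
ee_pos: [599.8, -28.0, 263.3]
tool_rot: [-2.339, 2.097, -0.001]
contact_force: [0.5, 0.7, -4.1]
finger_gap: 32.6
```

Run:
```python
from hub import *
s=arm.get_state()["ee_pos"]
c,P=hub("w23",s[0],s[1],s[2]+5.4)
spindle(P,600,-30)
cv2.imwrite('pics/w23c.png',cv2.resize(c["img"][170:330,180:340],None,fx=4,fy=3.7,interpolation=cv2.INTER_NEAREST))
```

```text
t 27.27 p [599.8 -28.  263.3] xdir -83.7 z [ 0.001 -0.    -1.   ] F [ 0.5  0.7 -4.1] M [ 0.04 -0.08 -0.04] gap 32.6 q [ 0.25  0.31 -0.34  1.64  0.11  1.21 -1.58]
hub 3908 268.91 ((598.5250854492188, -27.66485595703125), (36.8437614440918, 46.12845230102539), 5.578184127807617)
 hole 845 ((599.2847900390625, -27.76470184326172), (14.633501052856445, 15.428515434265137), 4.798407554626465)
tcp [599.78 -28.   263.32]
sp 203 1042 207.2 [array([610.3, -28.2]), array([16.9, 38.2]), np.float64(6.6)] [array([602.6, -29. ]), np.float64(19.1)]
sp 189 542 193.0 [array([608.5, -29.1]), array([25.4, 45.6]), np.float64(2.9)] [array([598.9, -29.6]), np.float64(22.8)]
sp 170 1087 173.4 [array([607.5, -28.5]), array([39.7, 57.9]), np.float64(4.9)] [array([598.8, -29.3]), np.float64(29.0)]
```

View pics/w23c.png

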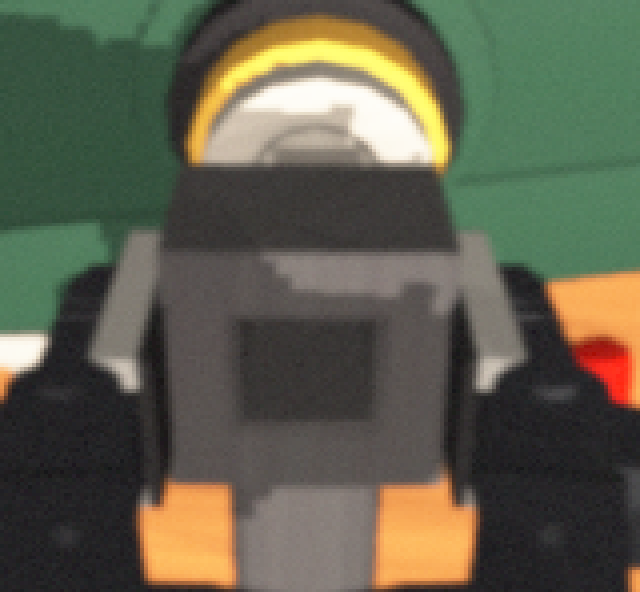

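Emit:
servo_tool:
  plan:
    - [0.0038, 0.0019, 0, 0, 0, 0, -1]
    - [0.0038, 0.0019, 0.01, 0, 0, 0, -1]
    - [0.0038, 0.0019, 0.02, 0, 0, 0, -1]
    - [0.0038, 0.0019, 0.028, 0, 0, 0, -1]
    - [0.0038, 0.0019, 0.028, 0, 0, 0, -1]
    - [0.0038, 0.0019, 0.028, 0, 0, 0, -1]

```text
clock: 28.08
ee_pos: [599.0, -29.6, 251.7]
tool_rot: [2.339, -2.097, 0.0]
contact_force: [-0.3, 0.5, -3.4]
finger_gap: 32.3
```

Run:
```python
from hub import *
s=arm.get_state()["ee_pos"]
c,P=hub("w24",s[0],s[1],s[2]+5.4)
spindle(P,600,-30)
cv2.imwrite('pics/w24c.png',cv2.resize(c["img"][170:330,180:340],None,fx=4,fy=3.7,interpolation=cv2.INTER_NEAREST))
```

```text
t 28.07 p [599.  -29.6 251.7] xdir -83.7 z [ 0. -0. -1.] F [-0.3  0.5 -3.4] M [ 0.02 -0.05 -0.02] gap 32.3 q [ 0.25  0.32 -0.34  1.65  0.11  1.19 -1.58]
hub 3908 257.29 ((597.9290161132812, -29.246517181396484), (36.51382064819336, 46.31660842895508), 6.134571552276611)
 hole 850 ((598.2022094726562, -29.300289154052734), (14.743033409118652, 15.57133960723877), 6.143837928771973)
tcp [599.06 -29.6  251.79]
sp 229.5 559 233.4 [array([602.5, -30. ]), array([27.4, 43. ]), np.float64(5.9)] [array([608.3, -29.4]), np.float64(21.5)]
sp 203 893 207.1 [array([612. , -28.2]), array([13.5, 37.1]), np.float64(5.9)] [array([605.7, -28.9]), np.float64(18.6)]
sp 189 573 193.0 [array([609.9, -28.5]), array([22.9, 45.7]), np.float64(5.3)] [array([599.5, -29.4]), np.float64(22.9)]
sp 170 1211 173.3 [array([606.9, -28.8]), array([40.6, 57.5]), np.float64(5.6)] [array([598.6, -29.4]), np.float64(29.1)]
```

View pics/w24c.png

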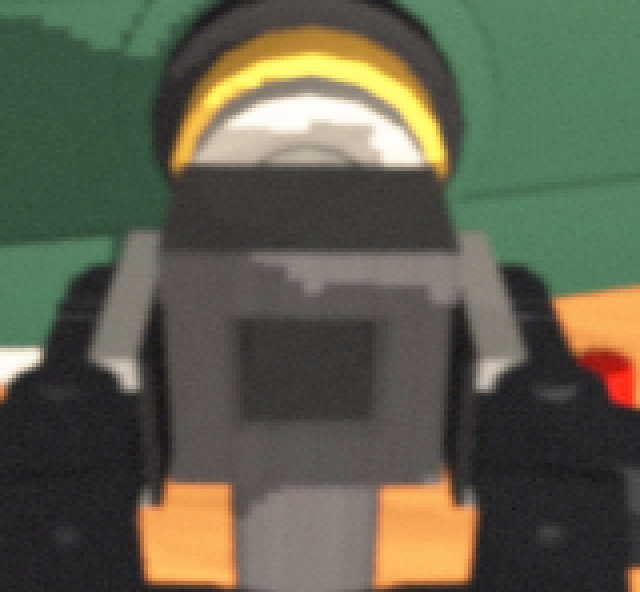

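Emit:
servo_tool:
  plan:
    - [0, 0, 0.006, 0, 0, 0, -1]
    - [0, 0, 0.012, 0, 0, 0, -1]
    - [0, 0, 0.018, 0, 0, 0, -1]
    - [0, 0, 0.018, 0, 0, 0, -1]
    - [0, 0, 0.018, 0, 0, 0, -1]

```text
clock: 28.75
ee_pos: [599.1, -29.6, 244.5]
tool_rot: [-2.339, 2.097, -0.0]
contact_force: [0.8, 0.9, -3.8]
finger_gap: 32.6
```

Run:
```python
from hub import *
s=arm.get_state()["ee_pos"]
c,P=hub("w25",s[0],s[1],s[2]+5.4); st()
cv2.imwrite('pics/w25c.png',cv2.resize(c["img"][170:330,180:340],None,fx=4,fy=3.7,interpolation=cv2.INTER_NEAREST))
```

```text
t 28.75 p [599.1 -29.6 244.5] xdir -83.7 z [ 0. -0. -1.] F [ 0.8  0.9 -3.8] M [ 0.09 -0.24  0.02] gap 32.6 q [ 0.25  0.33 -0.34  1.66  0.12  1.17 -1.58]
hub 3929 250.08 ((597.9126586914062, -29.029016494750977), (37.37579345703125, 46.02206039428711), 4.962102890014648)
 hole 834 ((598.5643920898438, -29.25887680053711), (14.144314765930176, 15.592439651489258), 6.384617328643799)
tcp [599.07 -29.59 244.5 ]
t 28.8 p [599.1 -29.6 244.5] xdir -83.7 z [ 0. -0. -1.] F [ 1.2 -0.5 -4.2] M [ 0.   -0.21 -0.01] gap 32.4 q [ 0.25  0.33 -0.34  1.66  0.12  1.17 -1.58]
```

View pics/w25c.png

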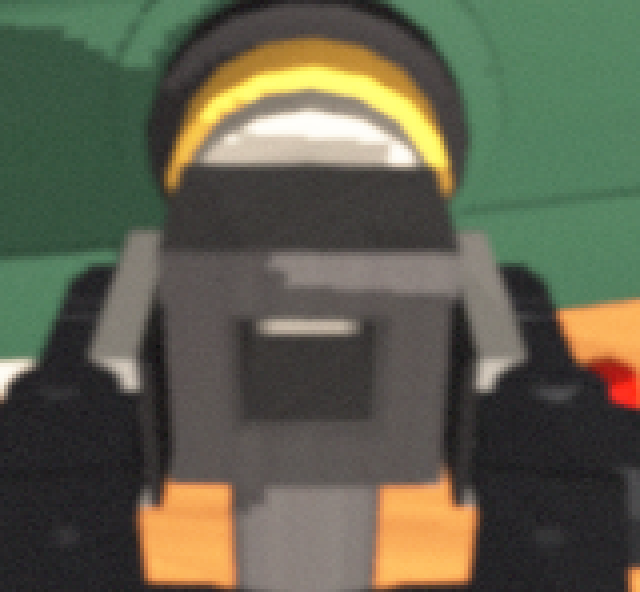

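Emit:
servo_tool:
  plan:
    - [0, 0, 0.008, 0, 0, 0, -1]
    - [0, 0, 0.016, 0, 0, 0, -1]
    - [0, 0, 0.024, 0, 0, 0, -1]
    - [0, 0, 0.032, 0, 0, 0, -1]
    - [0, 0, 0.038, 0, 0, 0, -1]
    - [0, 0, 0.038, 0, 0, 0, -1]

```text
clock: 29.55
ee_pos: [599.1, -29.6, 229.8]
tool_rot: [-2.339, 2.097, -0.001]
contact_force: [-0.8, 0.0, 0.4]
finger_gap: 32.9
```

Run:
```python
from hub import *
s=arm.get_state()["ee_pos"]
c,P=hub("w26",s[0],s[1],s[2]+5.4); st()
```

```text
t 29.55 p [599.1 -29.6 229.8] xdir -83.7 z [ 0. -0. -1.] F [-0.8  0.   0.4] M [0.02 0.01 0.  ] gap 32.9 q [ 0.24  0.34 -0.34  1.68  0.12  1.14 -1.59]
hub 3915 235.35 ((597.983642578125, -29.188709259033203), (36.98423767089844, 46.141204833984375), 5.461235523223877)
 hole 839 ((598.5867919921875, -29.272869110107422), (14.152585983276367, 15.582399368286133), 6.277118682861328)
tcp [599.13 -29.59 229.78]
t 29.6 p [599.1 -29.6 229.8] xdir -83.7 z [ 0.001 -0.    -1.   ] F [-0.8 -0.3 -0.1] M [0.06 0.01 0.  ] gap 32.4 q [ 0.24  0.34 -0.34  1.68  0.12  1.14 -1.59]
```

View pics/w26.png

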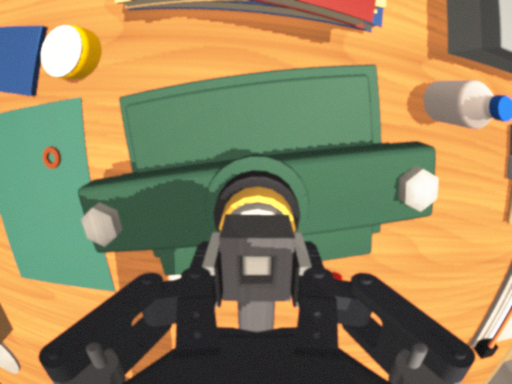

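Emit:
servo_tool:
  plan:
    - [0, 0, 0.002, 0, 0, 0, -1]
    - [0, 0, 0.002, 0, 0, 0, 0.2]
    - [0, 0, 0.001, 0, 0, 0, 0.2]
    - [0, 0, 0, 0, 0, 0, 0.3]
    - [0, 0, -0.04, 0, 0, 0, 0.3]
    - [0, 0, -0.14, 0, 0, 0, 0.3]
    - [0, 0.02, -0.22, 0, 0, 0, 0.3]
    - [0, 0.06, -0.23, 0, 0, 0, 0.2]

```text
clock: 30.6
ee_pos: [576.6, -31.9, 325.0]
tool_rot: [-2.337, 2.093, -0.008]
contact_force: [-0.1, -0.1, -0.2]
finger_gap: 51.6
```

Run:
```python
from hub import *
s=arm.get_state()["ee_pos"]
c,P=hub("w27",598.5,-29,235.3)
p=P[(P[...,2]>272)&(P[...,2]<281)&(np.hypot(P[...,0]-529,P[...,1]+37)<25)]
print("grip",len(p),np.median(p[:,2]) if len(p) else 0,cv2.minEnclosingCircle(p[:,:2].astype(np.float32)) if len(p) else 0)
print(rel((529.5,-37.3,253.5),-83.7))
```

```text
t 30.6 p [576.6 -31.9 325. ] xdir -83.7 z [ 0.007  0.    -1.   ] F [-0.1 -0.1 -0.2] M [ 0.   -0.02  0.03] gap 51.6 q [ 0.27  0.23 -0.34  1.61  0.08  1.31 -1.55]
hub 1741 235.51 ((597.6351928710938, -29.498111724853516), (36.78740310668945, 34.038394927978516), 5.305525302886963)
 hole 408 ((597.9298095703125, -29.897045135498047), (14.51871109008789, 15.510778427124023), 6.264389514923096)
tcp [573.65 -32.49 323.8 ]
grip 602 276.4500051255268 ((528.928955078125, -36.19657897949219), 10.685566902160645)
[[-0.0003, 0.1114, 0.1755], [-0.0003, -0.0002, -0.0001]]
```

View pics/w27.png

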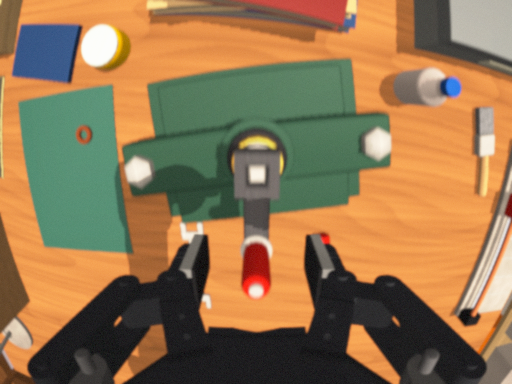

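Emit:
servo_tool:
  plan:
    - [0, 0.115, 0, 0, 0, 0, 0.2]
    - [0, 0.115, 0, 0, 0, 0, 0.2]
    - [0, 0.115, 0.06, 0, 0, 0, 0.2]
    - [0, 0.115, 0.13, 0, 0, 0, 0.2]
    - [0, 0.115, 0.1675, 0, 0, 0, 0.2]
    - [0, 0.115, 0.1675, 0, 0, 0, 0.2]
    - [0, 0.115, 0.1675, 0, 0, 0, 0.2]
  force: 40

```text
clock: 31.52
ee_pos: [530.2, -37.2, 255.1]
tool_rot: [-2.339, 2.096, -0.002]
contact_force: [0.2, 0.3, 0.3]
finger_gap: 51.1
```

Run:
```python
from hub import *
st(); c=arm.capture("wrist"); P=wcloud(c); save(c,"w28",P); st()
p=P[(P[...,2]>272)&(P[...,2]<281)&(np.hypot(P[...,0]-529,P[...,1]+37)<15)]
print("grip",len(p),np.median(p[:,2]) if len(p) else 0,cv2.minEnclosingCircle(p[:,:2].astype(np.float32)) if len(p) else 0)
```

```text
t 31.52 p [530.2 -37.2 255.1] xdir -83.7 z [ 0.002 -0.    -1.   ] F [0.2 0.3 0.3] M [-0.01  0.01 -0.  ] gap 51.1 q [ 0.29  0.19 -0.34  1.81  0.07  1.15 -1.54]
t 31.57 p [530.3 -37.2 255.4] xdir -83.7 z [ 0.002 -0.    -1.   ] F [ 0.5 -0.1  0. ] M [ 0.02  0.03 -0.04] gap 51.2 q [ 0.29  0.19 -0.34  1.81  0.07  1.15 -1.54]
grip 1624 276.53219102235937 ((528.1577758789062, -36.720516204833984), 11.1774263381958)
```

View pics/w28.png

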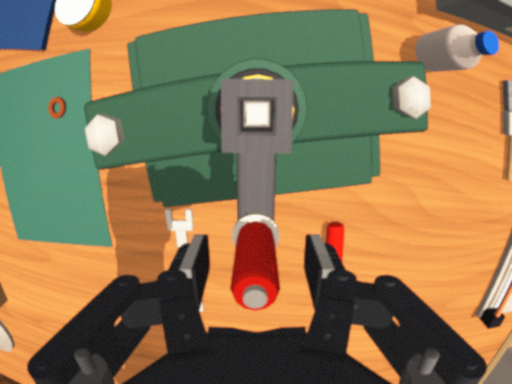

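Emit:
servo_tool:
  plan:
    - [0, 0, 0, 0, 0, 0, -1]
    - [0, 0, 0, 0, 0, 0, -1]
    - [0, 0, 0, 0, 0, 0, -1]
    - [0, 0, 0, 0, 0, 0, -1]
    - [0, 0, 0, 0, 0, 0, -1]
  force: 40

```text
clock: 32.2
ee_pos: [529.7, -37.3, 254.8]
tool_rot: [-2.339, 2.097, -0.001]
contact_force: [-1.1, 0.8, 4.0]
finger_gap: 21.1
```

Run:
```python
from hub import *
st()
for p0 in range(0,600,96):
    print(p0,[[round(-.175*(np.sin(np.radians(p0+d))-np.sin(np.radians(p0))),3),round(.175*(np.cos(np.radians(p0+d))-np.cos(np.radians(p0))),3)] for d in range(12,97,12)])
```

```text
t 32.2 p [529.7 -37.3 254.8] xdir -83.7 z [ 0.001 -0.    -1.   ] F [-1.1  0.8  4. ] M [-0.04  0.09 -0.03] gap 21.1 q [ 0.29  0.19 -0.34  1.81  0.07  1.15 -1.54]
0 [[np.float64(-0.036), np.float64(-0.004)], [np.float64(-0.071), np.float64(-0.015)], [np.float64(-0.103), np.float64(-0.033)], [np.float64(-0.13), np.float64(-0.058)], [np.float64(-0.152), np.float64(-0.087)], [np.float64(-0.166), np.float64(-0.121)], [np.float64(-0.174), np.float64(-0.157)], [np.float64(-0.174), np.float64(-0.193)]]
96 [[np.float64(0.008), np.float64(-0.036)], [np.float64(0.022), np.float64(-0.069)], [np.float64(0.044), np.float64(-0.099)], [np.float64(0.071), np.float64(-0.123)], [np.float64(0.103), np.float64(-0.142)], [np.float64(0.138), np.float64(-0.153)], [np.float64(0.174), np.float64(-0.157)], [np.float64(0.21), np.float64(-0.153)]]
192 [[np.float64(0.035), np.float64(0.011)], [np.float64(0.066), np.float64(0.03)], [np.float64(0.094), np.float64(0.054)], [np.float64(0.115), np.float64(0.084)], [np.float64(0.13), np.float64(0.117)], [np.float64(0.138), np.float64(0.153)], [np.float64(0.138), np.floa
[... 677 characters left out ...]
4)], [np.float64(-0.08), np.float64(-0.247)]]
480 [[np.float64(0.022), np.float64(-0.03)], [np.float64(0.049), np.float64(-0.054)], [np.float64(0.08), np.float64(-0.072)], [np.float64(0.115), np.float64(-0.084)], [np.float64(0.152), np.float64(-0.088)], [np.float64(0.188), np.float64(-0.084)], [np.float64(0.223), np.float64(-0.072)], [np.float64(0.254), np.float64(-0.054)]]
576 [[np.float64(0.027), np.float64(0.024)], [np.float64(0.049), np.float64(0.054)], [np.float64(0.064), np.float64(0.087)], [np.float64(0.071), np.float64(0.123)], [np.float64(0.071), np.float64(0.16)], [np.float64(0.064), np.float64(0.196)], [np.float64(0.049), np.float64(0.229)], [np.float64(0.027), np.float64(0.259)]]
```

Emit:
servo_tool:
  plan:
    - [-0.036, -0.004, 0, 0, 0, 0, -1]
    - [-0.071, -0.015, 0, 0, 0, 0, -1]
    - [-0.103, -0.033, 0, 0, 0, 0, -1]
    - [-0.13, -0.058, 0, 0, 0, 0, -1]
    - [-0.152, -0.087, 0, 0, 0, 0, -1]
    - [-0.166, -0.121, 0, 0, 0, 0, -1]
    - [-0.174, -0.157, 0, 0, 0, 0, -1]
    - [-0.174, -0.193, 0, 0, 0, 0, -1]

```text
clock: 33.2
ee_pos: [598.7, 40.9, 254.7]
tool_rot: [2.339, -2.095, -0.002]
contact_force: [-2.0, -3.1, 6.9]
finger_gap: 20.8
```

Run:
```python
from hub import *
st(); c=arm.capture("wrist"); P=wcloud(c); save(c,"w30",P); st()
```

```text
t 33.2 p [598.7  40.9 254.7] xdir -83.7 z [-0.002 -0.001 -1.   ] F [-2.  -3.1  6.9] M [-1.28  0.39  0.05] gap 20.8 q [ 0.16  0.33 -0.38  1.65  0.13  1.2  -1.71]
t 33.25 p [600.5  40.9 254.7] xdir -83.7 z [-0. -0. -1.] F [ 0.8 -2.9  7.8] M [-1.07  0.12  0.07] gap 20.8 q [ 0.16  0.33 -0.38  1.64  0.13  1.2  -1.71]
```

View pics/w30.png

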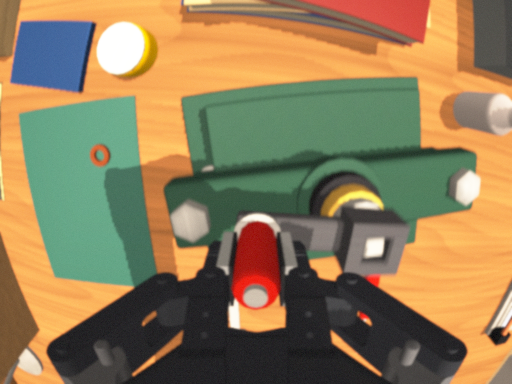

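Emit:
servo_tool:
  plan:
    - [0.008, -0.036, 0, 0, 0, 0, -1]
    - [0.022, -0.069, 0, 0, 0, 0, -1]
    - [0.044, -0.099, 0, 0, 0, 0, -1]
    - [0.071, -0.123, 0, 0, 0, 0, -1]
    - [0.103, -0.142, 0, 0, 0, 0, -1]
    - [0.138, -0.153, 0, 0, 0, 0, -1]
    - [0.174, -0.157, 0, 0, 0, 0, -1]
    - [0.21, -0.153, 0, 0, 0, 0, -1]

```text
clock: 34.25
ee_pos: [670.6, -32.6, 255.1]
tool_rot: [-2.337, 2.09, 0.002]
contact_force: [3.1, 1.5, 4.4]
finger_gap: 20.6
```

Run:
```python
from hub import *
st()
```

```text
t 34.25 p [670.6 -32.6 255.1] xdir -83.6 z [ 0.004  0.006 -1.   ] F [3.1 1.5 4.4] M [ 0.29 -0.51 -0.01] gap 20.6 q [ 0.23  0.45 -0.35  1.47  0.15  1.25 -1.59]
```

Emit:
servo_tool:
  plan:
    - [0.035, 0.011, 0, 0, 0, 0, -1]
    - [0.066, 0.03, 0, 0, 0, 0, -1]
    - [0.094, 0.054, 0, 0, 0, 0, -1]
    - [0.115, 0.084, 0, 0, 0, 0, -1]
    - [0.13, 0.117, 0, 0, 0, 0, -1]
    - [0.138, 0.153, 0, 0, 0, 0, -1]
    - [0.138, 0.189, 0, 0, 0, 0, -1]
    - [0.13, 0.225, 0, 0, 0, 0, -1]

```text
clock: 35.25
ee_pos: [585.4, -98.1, 254.9]
tool_rot: [-2.337, 2.097, -0.001]
contact_force: [1.3, -2.2, 5.9]
finger_gap: 21.0
```

Run:
```python
from hub import *
st()
for p0 in range(288,500,36):
    print(p0,[[float(round(-.175*(np.sin(np.radians(p0+d))-np.sin(np.radians(p0))),3)),float(round(.175*(np.cos(np.radians(p0+d))-np.cos(np.radians(p0))),3))] for d in range(9,73,9)])
```

```text
t 35.25 p [585.4 -98.1 254.9] xdir -83.8 z [ 0.002  0.001 -1.   ] F [ 1.3 -2.2  5.9] M [-0.14 -0.4  -0.02] gap 21.0 q [ 0.36  0.31 -0.33  1.66  0.11  1.19 -1.46]
288 [[-0.011, 0.025], [-0.025, 0.049], [-0.043, 0.07], [-0.064, 0.088], [-0.087, 0.102], [-0.112, 0.112], [-0.139, 0.119], [-0.166, 0.121]]
324 [[-0.023, 0.014], [-0.049, 0.025], [-0.075, 0.031], [-0.103, 0.033], [-0.13, 0.031], [-0.157, 0.025], [-0.182, 0.014], [-0.206, 0.0]]
360 [[-0.027, -0.002], [-0.054, -0.009], [-0.079, -0.019], [-0.103, -0.033], [-0.124, -0.051], [-0.142, -0.072], [-0.156, -0.096], [-0.166, -0.121]]
396 [[-0.021, -0.018], [-0.039, -0.039], [-0.053, -0.062], [-0.064, -0.087], [-0.07, -0.114], [-0.072, -0.142], [-0.07, -0.169], [-0.064, -0.196]]
432 [[-0.006, -0.027], [-0.009, -0.054], [-0.006, -0.081], [-0.0, -0.108], [0.011, -0.134], [0.025, -0.157], [0.043, -0.178], [0.064, -0.196]]
468 [[0.011, -0.025], [0.025, -0.049], [0.043, -0.07], [0.064, -0.088], [0.087, -0.102], [0.112, -0.112], [0.139, -0.119], [0.166, -0.121]]
```

Run:
```python
from hub import *
c=arm.capture("scene"); cv2.imwrite("pics/s2.png",cv2.resize(c["img"][150:300,170:340],None,fx=4.4,fy=4)); st()
```

```text
t 35.3 p [583.3 -97.5 254.8] xdir -83.8 z [-0.001  0.001 -1.   ] F [-1.5 -2.5  5.4] M [-0.4   0.01  0.01] gap 21.1 q [ 0.36  0.3  -0.33  1.67  0.11  1.19 -1.46]
```

View pics/s2.png

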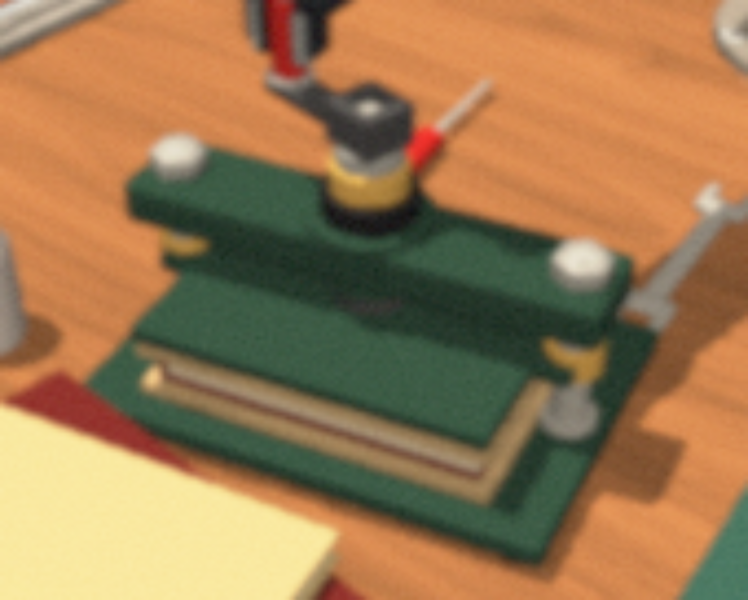

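The scene shows the stack in the right order: black, brass, steel, crank. The platen is nearly down on the board. I'll use short arcs from here and watch the force.

Emit:
servo_tool:
  plan:
    - [-0.011, 0.025, 0, 0, 0, 0, -1]
    - [-0.025, 0.049, 0, 0, 0, 0, -1]
    - [-0.025, 0.049, 0, 0, 0, 0, -1]

```text
clock: 35.67
ee_pos: [563.7, -89.2, 254.8]
tool_rot: [-2.339, 2.097, 0.003]
contact_force: [-0.9, -2.0, 6.8]
finger_gap: 21.0
```

```bash
cat >> hub.py <<'E'
def phi(c=(599.7,-29.5)):
    s=arm.get_state(); d=s["ee_pos"][:2]-np.array(c); a=np.degrees(np.arctan2(d[1],d[0])); ph=(-173.7-a)%360
    t=np.array([d[1],-d[0]])/np.hypot(*d)  # clockwise tangent
    F=s["contact_force"][:2]; print("t",round(s["clock"],2),"phi",round(ph,1),"r",np.hypot(*d).round(1),"Ftan",(F@t).round(1),"Frad",(F@d/np.hypot(*d)).round(1),"M",s["wrist_torque"].round(2))
E
python3 - <<'E'
from hub import *
phi()
for p0 in range(306,500,18):
    print(p0,[[float(round(-.175*(np.sin(np.radians(p0+d))-np.sin(np.radians(p0))),3)),float(round(.175*(np.cos(np.radians(p0+d))-np.cos(np.radians(p0))),3))] for d in (9,18)])
E
```

```text
t 35.67 phi 307.4 r 69.8 Ftan -0.3 Frad 2.1 M [-0.13  0.15 -0.02]
306 [[-0.018, 0.021], [-0.039, 0.039]]
324 [[-0.023, 0.014], [-0.049, 0.025]]
342 [[-0.027, 0.006], [-0.054, 0.009]]
360 [[-0.027, -0.002], [-0.054, -0.009]]
378 [[-0.025, -0.011], [-0.049, -0.025]]
396 [[-0.021, -0.018], [-0.039, -0.039]]
414 [[-0.014, -0.023], [-0.025, -0.049]]
432 [[-0.006, -0.027], [-0.009, -0.054]]
450 [[0.002, -0.027], [0.009, -0.054]]
468 [[0.011, -0.025], [0.025, -0.049]]
486 [[0.018, -0.021], [0.039, -0.039]]
```

Emit:
servo_tool:
  plan:
    - [-0.018, 0.021, 0, 0, 0, 0, -1]
    - [-0.039, 0.039, 0, 0, 0, 0, -1]
    - [-0.039, 0.039, 0, 0, 0, 0, -1]

```text
clock: 36.05
ee_pos: [546.6, -74.7, 254.6]
tool_rot: [-2.34, 2.096, 0.003]
contact_force: [-0.8, -1.4, 6.8]
finger_gap: 20.8
```

```bash
python3 -c "
from hub import *
phi()"
```

```text
t 36.05 phi 325.9 r 69.7 Ftan -0.5 Frad 1.5 M [ 0.02  0.05 -0.04]
```

Emit:
servo_tool:
  plan:
    - [-0.023, 0.014, 0, 0, 0, 0, -1]
    - [-0.049, 0.025, 0, 0, 0, 0, -1]
    - [-0.049, 0.025, 0, 0, 0, 0, -1]

```text
clock: 36.42
ee_pos: [535.0, -55.9, 254.5]
tool_rot: [-2.34, 2.094, 0.003]
contact_force: [0.7, 0.6, 5.0]
finger_gap: 20.7
```

```bash
python3 -c "
from hub import *
phi()"
```

```text
t 36.42 phi 344.1 r 69.9 Ftan 0.3 Frad -0.9 M [ 0.27 -0.25  0.  ]
```

Emit:
servo_tool:
  plan:
    - [-0.027, 0.006, 0, 0, 0, 0, -1]
    - [-0.054, 0.009, 0, 0, 0, 0, -1]
    - [-0.054, 0.009, 0, 0, 0, 0, -1]

```text
clock: 36.8
ee_pos: [529.6, -35.0, 254.3]
tool_rot: [-2.34, 2.093, -0.001]
contact_force: [4.3, 0.0, 1.2]
finger_gap: 20.7
```

```bash
python3 -c "
from hub import *
phi()"
```

```text
t 36.8 phi 1.8 r 70.3 Ftan -0.3 Frad -4.3 M [ 0.21 -1.17  0.03]
```

Emit:
servo_tool:
  plan:
    - [-0.027, -0.002, 0, 0, 0, 0, -1]
    - [-0.054, -0.009, 0, 0, 0, 0, -1]
    - [-0.054, -0.009, 0, 0, 0, 0, -1]

```text
clock: 37.17
ee_pos: [531.0, -14.4, 254.3]
tool_rot: [-2.34, 2.095, -0.002]
contact_force: [5.0, -0.6, 2.1]
finger_gap: 20.5
```

```bash
python3 -c "
from hub import *
phi()"
```

```text
t 37.17 phi 18.7 r 70.4 Ftan 0.5 Frad -5.0 M [-0.22 -1.27  0.03]
```

Emit:
servo_tool:
  plan:
    - [-0.025, -0.011, 0, 0, 0, 0, -1]
    - [-0.049, -0.025, 0, 0, 0, 0, -1]
    - [-0.049, -0.025, 0, 0, 0, 0, -1]

```text
clock: 37.55
ee_pos: [538.9, 6.3, 254.3]
tool_rot: [-2.341, 2.095, -0.002]
contact_force: [4.7, -2.2, 3.4]
finger_gap: 21.1
```

```bash
python3 -c "
from hub import *
phi()"
```

```text
t 37.55 phi 36.8 r 70.5 Ftan 0.5 Frad -5.2 M [-0.72 -1.22  0.02]
```

Emit:
servo_tool:
  plan:
    - [-0.021, -0.018, 0, 0, 0, 0, -1]
    - [-0.039, -0.039, 0, 0, 0, 0, -1]
    - [-0.039, -0.039, 0, 0, 0, 0, -1]

```text
clock: 37.92
ee_pos: [552.6, 23.0, 254.3]
tool_rot: [2.34, -2.095, 0.002]
contact_force: [3.2, -4.1, 4.3]
finger_gap: 20.5
```

```bash
python3 -c "
from hub import *
phi()"
```

```text
t 37.92 phi 54.5 r 70.5 Ftan -0.4 Frad -5.2 M [-1.13 -0.96  0.05]
```

Emit:
servo_tool:
  plan:
    - [-0.014, -0.023, 0, 0, 0, 0, -1]
    - [-0.025, -0.049, 0, 0, 0, 0, -1]
    - [-0.025, -0.049, 0, 0, 0, 0, -1]

```text
clock: 38.3
ee_pos: [570.5, 34.7, 254.4]
tool_rot: [2.338, -2.095, 0.001]
contact_force: [2.2, -4.8, 5.9]
finger_gap: 21.0
```

```bash
python3 -c "
from hub import *
phi()"
```

```text
t 38.3 phi 71.8 r 70.5 Ftan -0.0 Frad -5.3 M [-1.37 -0.5  -0.03]
```

Emit:
servo_tool:
  plan:
    - [-0.006, -0.027, 0, 0, 0, 0, -1]
    - [-0.009, -0.054, 0, 0, 0, 0, -1]
    - [-0.009, -0.054, 0, 0, 0, 0, -1]

```text
clock: 38.67
ee_pos: [590.9, 40.5, 254.5]
tool_rot: [2.337, -2.094, -0.001]
contact_force: [0.3, -3.7, 7.6]
finger_gap: 21.2
```

Run:
```python
from hub import *
phi()
c=arm.capture("scene"); cv2.imwrite("pics/s3.png",cv2.resize(c["img"][150:300,170:340],None,fx=4.4,fy=4)); phi()
```

```text
t 38.67 phi 89.1 r 70.6 Ftan -0.2 Frad -3.7 M [-1.39 -0.09  0.02]
t 38.73 phi 89.1 r 70.6 Ftan 0.3 Frad -3.4 M [-1.39 -0.09  0.01]
```

View pics/s3.png

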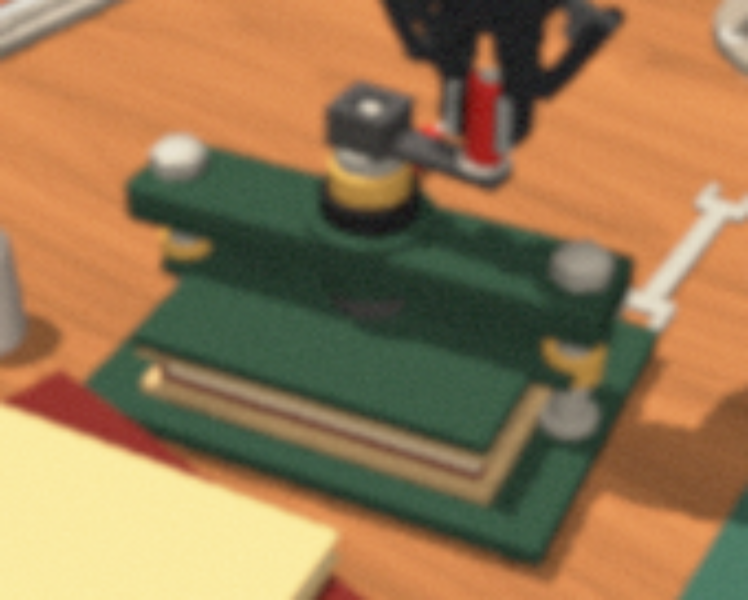

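Emit:
servo_tool:
  plan:
    - [0.002, -0.027, 0, 0, 0, 0, -1]
    - [0.009, -0.054, 0, 0, 0, 0, -1]
    - [0.009, -0.054, 0, 0, 0, 0, -1]

```text
clock: 39.1
ee_pos: [612.3, 40.1, 254.5]
tool_rot: [2.338, -2.094, -0.004]
contact_force: [0.4, -2.8, 7.8]
finger_gap: 20.7
```

Run:
```python
from hub import *
phi()
a=cv2.imread("pics/scene0.png"); cv2.imwrite("pics/s0.png",cv2.resize(a[150:300,170:340],None,fx=4.4,fy=4))
```

```text
t 39.1 phi 106.6 r 70.7 Ftan 0.9 Frad -2.7 M [-1.14  0.19  0.03]
```

View pics/s0.png

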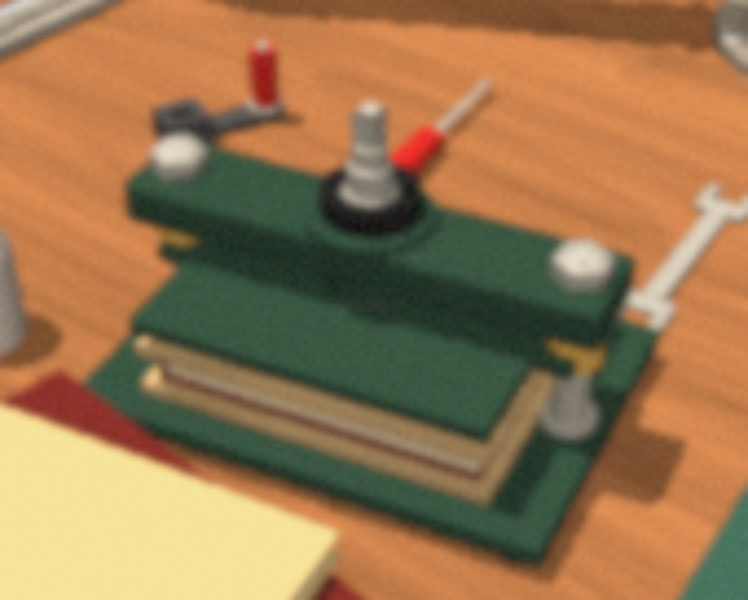

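Run:
```python
from hub import *
c=arm.capture("scene"); cv2.imwrite("pics/scene4.png",c["img"]); phi()
cv2.imwrite("pics/s4.png",cv2.resize(c["img"][150:300,170:340],None,fx=4.4,fy=4))
I={n:cv2.cvtColor(cv2.imread(f"pics/{n}.png"),cv2.COLOR_BGR2GRAY).astype(np.float32) for n in("s0","s2","s3","s4")}
# vertical profile across platen front edge, columns 300-340 region
for n in I:
    for x in(220,330,430):
        col=I[n][330:480,x-6:x+6].mean(1)-0
        g=np.diff(cv2.GaussianBlur(col.reshape(-1,1),(1,9),0).ravel()); i=g.argmax(); print(n,x,"edge row",330+i,round(float(g.max()),1),end=" | ")
    print()
c2=arm.capture("wrist"); P=wcloud(c2); save(c2,"w31",P)
```

```text
t 39.15 phi 106.5 r 70.7 Ftan -0.1 Frad -3.2 M [-1.19  0.16  0.  ]
s0 220 edge row 359 5.9 | s0 330 edge row 394 6.8 | s0 430 edge row 426 6.5 | 
s2 220 edge row 367 6.3 | s2 330 edge row 403 6.5 | s2 430 edge row 434 6.4 | 
s3 220 edge row 373 6.9 | s3 330 edge row 409 7.1 | s3 430 edge row 440 7.6 | 
s4 220 edge row 374 7.3 | s4 330 edge row 408 7.3 | s4 430 edge row 440 7.4 |
```

View pics/w31.png

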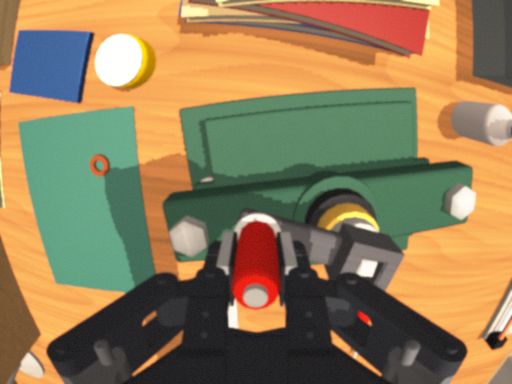

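Emit:
servo_tool:
  plan:
    - [0.006, -0.013, 0, 0, 0, 0, -1]
    - [0.011, -0.025, 0, 0, 0, 0, -1]
    - [0.018, -0.037, 0, 0, 0, 0, -1]
    - [0.025, -0.049, 0, 0, 0, 0, -1]

```text
clock: 39.7
ee_pos: [631.7, 33.8, 254.4]
tool_rot: [2.339, -2.093, -0.008]
contact_force: [-2.9, -0.7, 8.9]
finger_gap: 20.8
```

```bash
python3 -c "
from hub import *
phi()"
```

```text
t 39.7 phi 123.1 r 71.0 Ftan -2.3 Frad -2.0 M [-0.61  0.79 -0.  ]
```

Emit:
servo_tool:
  plan:
    - [0.006, -0.007, 0, 0, 0, 0, -1]
    - [0.012, -0.014, 0, 0, 0, 0, -1]
    - [0.018, -0.021, 0, 0, 0, 0, -1]
    - [0.018, -0.021, 0, 0, 0, 0, -1]

```text
clock: 40.2
ee_pos: [641.1, 28.2, 254.5]
tool_rot: [2.34, -2.093, -0.008]
contact_force: [-1.9, -0.3, 7.8]
finger_gap: 20.7
```

```bash
python3 -c "
from hub import *
phi()"
```

```text
t 40.2 phi 132.0 r 71.0 Ftan -1.4 Frad -1.4 M [-0.45  0.5   0.02]
```

Run:
```python
from hub import *
for p0 in(495,504,513,522,531,540):
    print(p0,[[float(round(-.175*(np.sin(np.radians(p0+d))-np.sin(np.radians(p0))),4)),float(round(.175*(np.cos(np.radians(p0+d))-np.cos(np.radians(p0))),4))] for d in (3,6,9)])
```

```text
495 [[0.0066, -0.0063], [0.0136, -0.0123], [0.0209, -0.0178]]
504 [[0.0076, -0.0052], [0.0154, -0.01], [0.0234, -0.0143]]
513 [[0.0083, -0.0039], [0.0167, -0.0075], [0.0254, -0.0105]]
522 [[0.0088, -0.0026], [0.0177, -0.0047], [0.0267, -0.0064]]
531 [[0.0091, -0.0012], [0.0182, -0.0019], [0.0274, -0.0022]]
540 [[0.0092, 0.0002], [0.0183, 0.001], [0.0274, 0.0022]]
```

Emit:
servo_tool:
  plan:
    - [0.0066, -0.0063, 0, 0, 0, 0, -1]
    - [0.0136, -0.0123, 0, 0, 0, 0, -1]
    - [0.021, -0.018, 0, 0, 0, 0, -1]
    - [0.021, -0.018, 0, 0, 0, 0, -1]

```text
clock: 40.7
ee_pos: [649.5, 21.3, 254.5]
tool_rot: [2.341, -2.094, -0.009]
contact_force: [-0.8, 0.6, 7.6]
finger_gap: 21.2
```

```bash
python3 -c "
from hub import *
phi()"
```

```text
t 40.7 phi 140.7 r 71.1 Ftan -1.0 Frad -0.1 M [-0.13  0.43  0.  ]
```

Emit:
servo_tool:
  plan:
    - [0.0076, -0.0052, 0, 0, 0, 0, -1]
    - [0.0154, -0.01, 0, 0, 0, 0, -1]
    - [0.0234, -0.0143, 0, 0, 0, 0, -1]
    - [0.0234, -0.0143, 0, 0, 0, 0, -1]

```text
clock: 41.2
ee_pos: [656.5, 13.2, 254.6]
tool_rot: [-2.341, 2.093, 0.008]
contact_force: [0.1, 0.8, 6.9]
finger_gap: 20.7
```

```bash
python3 -c "
from hub import *
phi()"
```

```text
t 41.2 phi 149.4 r 71.1 Ftan -0.6 Frad 0.6 M [0.04 0.29 0.01]
```

Emit:
servo_tool:
  plan:
    - [0.0083, -0.0039, 0, 0, 0, 0, -1]
    - [0.0167, -0.0075, 0, 0, 0, 0, -1]
    - [0.0254, -0.0105, 0, 0, 0, 0, -1]
    - [0.0254, -0.0105, 0, 0, 0, 0, -1]

```text
clock: 41.7
ee_pos: [662.1, 4.5, 254.7]
tool_rot: [-2.341, 2.092, 0.009]
contact_force: [1.1, 2.2, 6.8]
finger_gap: 20.9
```

```bash
python3 -c "
from hub import *
phi()"
```

```text
t 41.7 phi 157.7 r 71.1 Ftan -1.4 Frad 2.0 M [ 0.28  0.13 -0.02]
```

Emit:
servo_tool:
  plan:
    - [0.0088, -0.0026, 0, 0, 0, 0, -1]
    - [0.0177, -0.0047, 0, 0, 0, 0, -1]
    - [0.0267, -0.0064, 0, 0, 0, 0, -1]
    - [0.0267, -0.0064, 0, 0, 0, 0, -1]

```text
clock: 42.2
ee_pos: [664.4, 0.1, 254.7]
tool_rot: [-2.343, 2.084, 0.021]
contact_force: [-1.7, 9.5, 7.5]
finger_gap: 20.7
```

Run:
```python
from hub import *
phi()
c=arm.capture("scene"); cv2.imwrite("pics/scene5.png",c["img"]); phi()
cv2.imwrite("pics/s5.png",cv2.resize(c["img"][150:300,170:340],None,fx=4.4,fy=4))
for n in ("s0","s2","s3","s4","s5"):
    I=cv2.cvtColor(cv2.imread(f"pics/{n}.png"),cv2.COLOR_BGR2GRAY).astype(np.float32)
    r=[]
    for x in range(200,470,15):
        col=I[330:480,x-6:x+6].mean(1); g=np.diff(cv2.GaussianBlur(col.reshape(-1,1),(1,9),0).ravel()); i=g.argmax(); 
        a=(g[i-1]-g[i+1])/(2*(g[i-1]-2*g[i]+g[i+1])); r.append(330+i+a-(x-200)*0.33)
    print(n,np.median(r).round(2))
```

```text
t 42.2 phi 161.7 r 71.1 Ftan -9.4 Frad 2.5 M [1.96 0.8  0.02]
t 42.25 phi 161.7 r 71.1 Ftan -9.4 Frad 1.7 M [ 1.93  0.86 -0.03]
s0 351.26
s2 359.09
s3 365.57
s4 365.91
s5 367.48
```

View pics/s5.png

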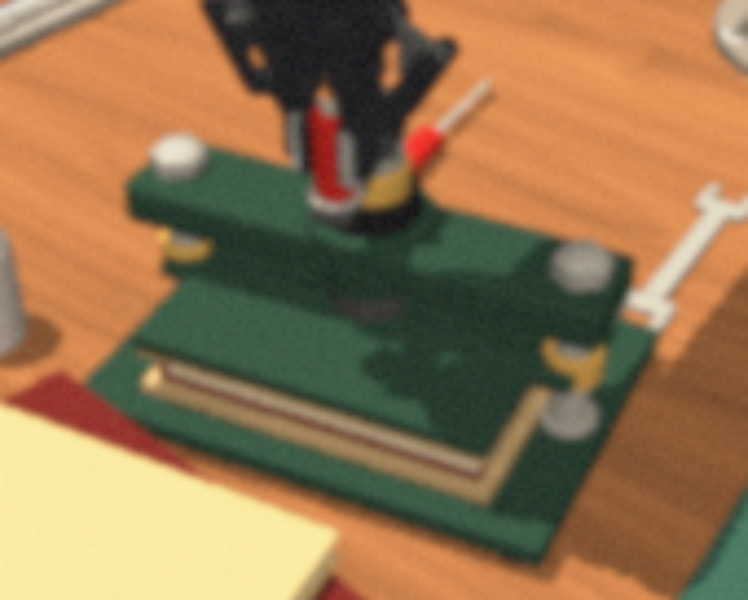

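The tangential force has jumped to 9 N and the grip lags the command, so the stop is reached. One more small push to confirm it.

Emit:
servo_tool:
  plan:
    - [0.009, -0.001, 0, 0, 0, 0, -1]
    - [0.018, -0.002, 0, 0, 0, 0, -1]
    - [0.018, -0.002, 0, 0, 0, 0, -1]

```text
clock: 42.62
ee_pos: [665.6, -2.7, 254.8]
tool_rot: [-2.343, 2.078, 0.027]
contact_force: [-3.7, 15.4, 8.1]
finger_gap: 20.7
```

```bash
python3 -c "
from hub import *
phi(); st()"
```

```text
t 42.62 phi 164.1 r 71.1 Ftan -15.6 Frad 2.4 M [3.09 1.08 0.02]
t 42.62 p [665.6  -2.7 254.8] xdir -83.2 z [-0.007  0.019 -1.   ] F [-3.7 15.4  8.1] M [3.09 1.08 0.02] gap 20.7 q [ 0.22  0.45 -0.39  1.47  0.15  1.26 -1.63]
```

Emit:
servo_tool:
  plan:
    - [-0.018, 0.003, 0, 0, 0, 0, -1]
    - [-0.034, 0.007, 0, 0, 0, 0, -1]
    - [-0.034, 0.007, 0, 0, 0, 0, -1]

```text
clock: 43.0
ee_pos: [663.4, 1.7, 254.8]
tool_rot: [-2.341, 2.089, 0.008]
contact_force: [1.2, 3.1, 5.6]
finger_gap: 20.6
```

```bash
python3 -c "
from hub import *
phi(); st()"
```

```text
t 43.0 phi 160.2 r 71.0 Ftan -2.2 Frad 2.4 M [ 0.69 -0.1   0.02]
t 43.0 p [663.4   1.7 254.8] xdir -83.5 z [-0.001  0.007 -1.   ] F [1.2 3.1 5.6] M [ 0.69 -0.1   0.02] gap 20.6 q [ 0.21  0.44 -0.39  1.48  0.16  1.25 -1.65]
```

Nearly unloaded, still on the clockwise side. Releasing and lifting clear.

Emit:
servo_tool:
  plan:
    - [0, 0, 0, 0, 0, 0, 0]
    - [0, 0, 0, 0, 0, 0, 0.05]
    - [0, 0, 0, 0, 0, 0, 0.05]
    - [0, 0, -0.02, 0, 0, 0, 0.05]
    - [0, 0, -0.06, 0, 0, 0, 0.05]
    - [0, 0, -0.14, 0, 0, 0, 0.05]
    - [0, 0, -0.24, 0, 0, 0, 0.05]
    - [0, 0, -0.3, 0, 0, 0, 0.05]

```text
clock: 44.0
ee_pos: [664.6, -4.4, 378.5]
tool_rot: [-2.337, 2.095, -0.005]
contact_force: [-0.4, 0.2, -0.3]
finger_gap: 44.8
```

Emit:
servo_tool:
  plan:
    - [0, 0.1, 0, 0, 0, 0, 0.05]
    - [0, 0.2, 0, 0, 0, 0, 0.05]
    - [0, 0.3, 0, 0, 0, 0, 0.05]
    - [0, 0.35, 0, 0, 0, 0, 0.05]
    - [0, 0.35, 0, 0, 0, 0, 0.05]
    - [0, 0.35, 0, 0, 0, 0, 0.05]

```text
clock: 44.75
ee_pos: [525.6, -19.7, 375.2]
tool_rot: [-2.339, 2.096, -0.002]
contact_force: [0.9, 0.0, -0.2]
finger_gap: 44.6
```

Run:
```python
from hub import *
c,P=hub("w40",598.5,-29,235.4)
for n in ("scene","top"):
    c=arm.capture(n); cv2.imwrite(f"pics/{n}6.png",c["img"])
    if n=="scene":
        cv2.imwrite("pics/s6.png",cv2.resize(c["img"][150:300,170:340],None,fx=4.4,fy=4))
        I=cv2.cvtColor(cv2.imread("pics/s6.png"),cv2.COLOR_BGR2GRAY).astype(np.float32); r=[]
        for x in range(200,470,15):
            col=I[330:480,x-6:x+6].mean(1); g=np.diff(cv2.GaussianBlur(col.reshape(-1,1),(1,9),0).ravel()); i=g.argmax(); 
            a=(g[i-1]-g[i+1])/(2*(g[i-1]-2*g[i]+g[i+1])); r.append(330+i+a-(x-200)*0.33)
        print("edge",np.median(r).round(2))
    p=cloud(c); 
p=P[(P[...,2]>272)&(P[...,2]<282)&(np.hypot(P[...,0]-600,P[...,1]+30)<95)]
print("grip",len(p),p.mean(0) if len(p) else 0)
```

```text
t 44.75 p [525.6 -19.7 375.2] xdir -83.7 z [ 0.002  0.    -1.   ] F [ 0.9  0.  -0.2] M [-0.03 -0.02 -0.03] gap 44.6 q [ 0.31  0.12 -0.39  1.63  0.05  1.4  -1.55]
hub 1245 235.66 ((598.6455688476562, -29.174121856689453), (36.40686798095703, 33.99467086791992), 29.871257781982422)
 hole 302 ((598.9872436523438, -29.100492477416992), (15.838038444519043, 15.309386253356934), 29.539697647094727)
tcp [525.68 -19.61 374.77]
edge 367.45
grip 599 [658.8460573    4.91313018 276.73432204]
```

View pics/w40.png

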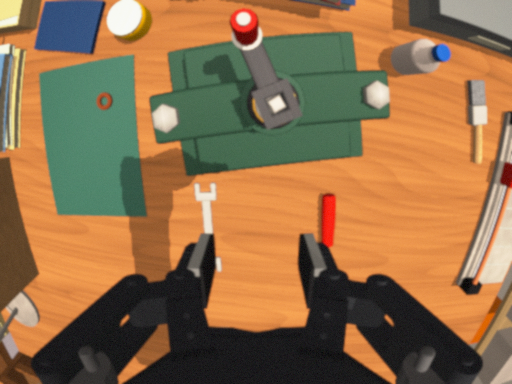

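View pics/s6.png

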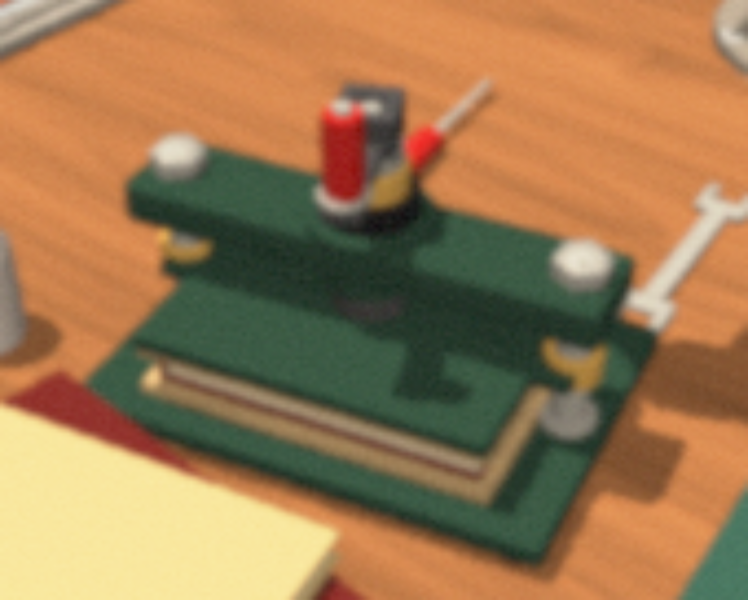

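View pics/top6.png

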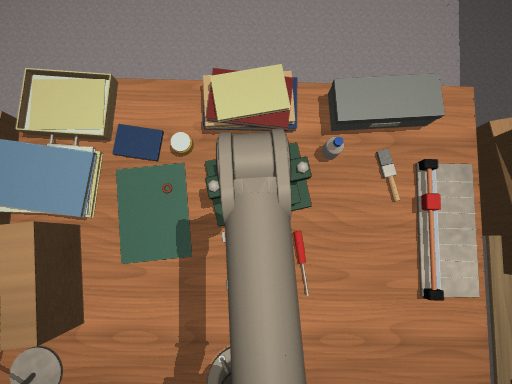

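The wrist view shows the crank on the square end: hub at (276,103), grip at (245,25). The scene crop shows the platen flat on the board, and its edge didn't move after I let go. The bystanders are where they were. Handing in.

```bash
python3 -c "
from hub import *
print(arm.hand_in()); st()"
```

```text
the job is handed in; nothing more can be done
None
the job is handed in; nothing more can be done
```

The job is done and handed in at about 45 s of the 72 s allowed. The bush went on first, then the washer, then the crank. I wound the crank clockwise to the stop and let go with the arm clear.

- **Rings and crank:** corrected for the wrist camera's roughly 0.7 mm low bias, the bush top sat at about 194 mm, the washer top at 208 mm and the hub top at 236 mm. These match fully home, within about 0.4 mm.
- **Winding:** it took about 1.43 turns (517° measured), more than the "turn or so" in the task. That is close to the full 9.0 rad of travel, so the screw seems to have started near fully up. At the stop the tangential force on the grip rose from about 1 N to 9 N, then to 16 N on a further push. I eased off while still slightly loaded clockwise before releasing.
- **Platen:** the scene camera showed it coming down onto the board, and its edge did not move after release (367.48 before, 367.45 after, in rows of the enlarged picture).
- **Other checks:** the highest external force I read was about 18 N, and in the last pictures the other objects look undisturbed.
- **Not checked:** I judged platen contact from the force and the picture only, and did not measure any remaining gap.

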